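# Gauge the height of a mounted printing block

### The job

Lay the copper-faced wooden printing block flat on the table of the height gauge, copper side up, with one short end square against the back stop and the block centred under the spindle. Then turn the knurled ratchet cap on top of the gauge clockwise until the spindle is down on the block and the ratchet just slips; stop at once, because clicking on drives the screw too tight, and let go so that the block stays gripped in the gauge. Set the block down and handle it gently, and leave the other things on the worktop where they are.

Things in the scene. Friction and masses are not known exactly. Their poses are not given: they have to be found in the camera images.
- block: loose printing block: light wood with a copper plate on top, 130 x 46 x 23 mm high, 0.12 to 0.24 kg; origin at the centre of its underside, x along its length, z up. Both ends are alike.
- gauge: bench height gauge, fixed to the worktop, grey C-frame 200 x 88 mm, 148 mm high; origin on the worktop straight under the vertical spindle axis, z up. Its throat opens along its -x; its column (from x = +41 to +75 mm) and overarm (underside 70 mm above the worktop, front of the boss at x = -19 mm) are on the +x side.
- gauge_table: the gauge's flat steel table, fixed to the gauge and sharing its origin and axes: top face 24 mm above the worktop, from x = -117 to +37 mm, 74 mm wide in y. A back stop 11 mm high stands on it, its front face at x = +20 mm; a block against it has its centre at x = -45 mm, y = 0.
- table_centre (a point): point on the table's top face straight under the spindle, axes as the gauge. The face of the spindle (13 mm across) starts 28 to 37 mm above it, not measured: 5 to 14 mm over the top of a block on the table. Spindle and thimble positions are not reported.
- cap_centre (a point): centre of the ratchet cap at mid height, 135 mm above the worktop, on the spindle axis; fixed in the gauge. The cap is an upright knurled steel cylinder, 24 mm in diameter, 26 mm high (122 to 148 mm above the worktop), a white line on its top. It turns about the vertical without rising or sinking; clockwise seen from above lowers the spindle by 4 mm per rad.
- cap_top (a point): centre of the cap's top, 148 mm above the worktop. Moment to turn the cap: about 0.14 N m while the spindle runs free; once the spindle stands on the block it climbs within about 0.15 rad to 0.21 N m, where the ratchet begins to slip (cap turns, thimble stands) with about 18 N on the block. Beyond, it grows by 0.08 N m per rad of slip, the force on the block by about 20 N per rad.
- thimble_centre (a point): centre of the thimble, the wider graduated steel drum right under the cap (36 mm in diameter, 109 to 122 mm above the worktop); fixed in the gauge. It turns with the cap until the ratchet slips; turning the thimble itself by-passes the ratchet. The screw stays where it is left.
- lino: bystander: lino mounted on a wooden block, 68 x 120 x 22 mm; origin at the centre of its underside
- tube: bystander: part-used ink tube, 39 x 134 x 27 mm; origin at the centre of its underside
- matches: bystander: matchbox 36 x 53 x 15 mm; origin at the centre of its underside
- tape: bystander: roll of tape lying flat, 89 mm in diameter, 24 mm high; origin at the centre of its underside

How it is judged (in metres and radians):
On the way:
1. the block lies on the gauge table against the back stop, let go and not yet clamped (x of block in the frame of table_centre above -0.05 m and y of block in the frame of table_centre between -0.008 and 0.008 m and z of block in the frame of table_centre below 0.002 m and angle between the x axis of block and the x axis of gauge, either way round below 0.1 rad and contact force between the fingers and block below 0.1 N and contact force between gauge_table and block below 5 N), for 0.2 s.
At the end, for the whole second after the job is handed in: The block lies flat, copper up, on the gauge table: its end within 5 mm of the back stop, centred to 8 mm, square to 0.1 rad, at rest, and pressed on the table by the spindle with 15 to 32 N (the ratchet has slipped, less than about 0.6 rad) (x of block in the frame of table_centre above -0.05 m and y of block in the frame of table_centre between -0.008 and 0.008 m and angle between the x axis of block and the x axis of gauge, either way round below 0.1 rad and angle between block's own z axis and vertical below 0.05 rad and contact force between gauge_table and block between 15 and 32 N and linear speed of block below 0.01 m/s); the robot touches nothing.
It fails at once if the spindle presses the block on the gauge table with more than 32 N (ratchet driven on, or thimble turned directly) (contact force between gauge_table and block above 32 N and contact force between the fingers and block below 0.1 N).
It fails at once if the block is pushed down on the gauge table with more than 60 N (contact force between gauge_table and block above 60 N).
It fails at once if a bystander is moved more than 30 mm (distance of any of lino, tube, matches, tape from where it was at the start of the episode above 0.03 m).
It also fails if it takes over 72 s, if anything falls off the work surface, if the arm or the gripper's body presses on something with over 40 N, if the wrist force passes 120 N, or if a joint passes its speed limit or range.

### The arm

A 7-joint arm with a two-finger parallel gripper is mounted at the origin on a cart in front of the work surface, level with it; the furniture and walls round the work are solid. World frame = base frame: x ahead of the robot, y to its left, z up, the work surface at z = 0. Lengths are in m, angles in degrees, forces in N, time in s.
With the tool pointing down it reaches from about 0.425 to 0.875 m from the base axis. Payload 4.7 kg.
Tool frame: the origin (TCP) lies midway between the tips of the shut fingers; the grasp point (between the pads) lies 19 mm behind it; z points along the fingers, y is the line along which they close (so a half turn about z gives the same grasp; the last joint's range is limited). The gripper opens to 87 mm and grips with 3 to 60 N. Pads are 19 mm wide; open, the fingers measure 117 mm over their backs; the gripper's body (75 mm by 190 mm) begins 51 mm behind the grasp point.
Start: joints at [-68.119, 18.392, -4.016, 83.108, 1.295, 78.541, -3.26], TCP at [0.234, 0.607, 0.223] pointing down, gripper open.
Joint ranges: [-163.93, 163.93], [-17.29, 119.83], [-79.2, 71.16], [3.27, 140.29], [-89.18, 269.18], [5.43, 117.66], [-154.24, 154.24]. Speed limits (degrees/s): [147.25, 147.25, 180, 180, 180, 180, 180].

### API

Orientations are given as [roll, pitch, yaw] about the fixed x, y, z axes, in that order (R = Rz(yaw) Ry(pitch) Rx(roll)).
In Python, from cell import env gives the robot as it stands.
- The arm moves only by the tool step_arm, never from a script. Its argument "moves" is a list of rows, each an object with "dp": the shift along the tool's x, y, z in mm, a list of three; "dr": the turn, a rotation vector about the tool's x, y, z in rad, a list of three; "fingers": the closure, from 0 (fully open) to 1 (shut). In form: [{"dp": [dx, dy, dz], "dr": [ax, ay, az], "fingers": fingers}, ...]. A call has exactly 5 rows; each row shifts and turns the commanded pose from where the row before left it, along the tool's axes as they then stand; what a row does not reach is not made up. A row lasts 1/8 s, in which the tool goes at most 62.5 mm and 10.7 degrees, less where a joint would pass 70% of its speed; a pose out of reach is approached as far as the arm can. A call with a gripper value outside its range is refused whole. The fingers move at their own pace and stop on an object; "squeeze" is the grip in N (left out, the last holds). Time passes only in rows, so rows that do not move let the fingers close, or fill a call up. It gives the time, the measured TCP pose, the force, the opening and the grip force at its end, in the units of the state.
- env.get_obs(): the state, without advancing time (a new reading comes with each control period).
- env.read_camera(name): name is "scene" or "top" or "wrist"; returns the picture (400x640x3 uint8, red, green, blue); there is no depth.
- env.camera_model(name): a dict with "fx", "fy", "cx", "cy" (pixels), "R" (3x3) and "t" (3): a world point X has camera coordinates R X + t. Camera axes: x right, y down, z forward; pixel columns grow to the right and rows downward; lengths in m; the calibration is good to about 2 mm. The wrist camera is an equidistant fisheye: a pixel r from the principal point sees the ray r / f radians off the axis. A picture is of the moment at which its call begins: read the wrist's pose just before it. camera_model takes no time and is no camera call; for the wrist camera it gives the pose at the moment of the call.
- env.sign_off(): hands the job in; it is judged then, once.
The state is a dict: "time_s": time; "qpos": joint angles; "joint_velocities": joint speeds; "effort": joint torques, N m; "tool_pos": TCP position; "tool_rot": TCP orientation; "force": force on the tool from outside, world axes, zero at the start; "wrist_torque": the same for the moment, N m; "grip_width": finger opening in m; "grasp_force": force on a finger pad.
Only numpy, scipy, OpenCV 4.12 (cv2) and the standard library are available. Lean on these libraries where they do the work, as an engineer would, in place of code of your own. Each camera call takes 0.05 s, during which the arm holds its last target. There are 200 camera calls.

## Working session

There is one attempt and no reset: what is moved stays moved. The work goes in short steps, Python scripts to look and compute and a tool call to move; the robot and the scene stay as the last step left them, time stands still between calls to the robot, and variables do not carry over. Pictures are saved under pics/ and viewed, at most 10 in all, crops included, and the job is handed in when it is done.

Besides the shell and the picture viewer there is one more tool, called after ">>>" as name([rows], argument=value, ...), one row to a line, values as JSON. step_arm: Moves the arm, as the interface text tells. Its arguments: {"type":"object","properties":{"moves":{"type":"array","items":{"type":"object","properties":{"dp":{"type":"array","items":{"type":"number"}},"dr":{"type":"array","items":{"type":"number"}},"fingers":{"type":"number"}}}},"squeeze":{"type":"number"}},"required":["moves"]}

```bash
ls; mkdir -p pics; python3 - <<'E'
from cell import env
import cv2,numpy as np
o=env.get_obs();print({k:np.round(v,3).tolist() for k,v in o.items()})
for n in ["top","scene"]:
    cv2.imwrite(f"pics/{n}0.png",env.read_camera(n)[:,:,::-1])
for n in ["top","scene","wrist"]:
    m=env.camera_model(n);print(n,{k:np.round(v,4).tolist() for k,v in m.items()})
E
```

```text
pics
{'time_s': 0.0, 'qpos': [-68.12, 18.439, -4.015, 83.175, 1.293, 78.538, -3.26], 'joint_velocities': [-0.061, 0.008, 0.031, -0.008, 0.084, 0.114, -0.034], 'effort': [0.001, -49.131, -0.404, -31.253, -0.064, 0.044, 0.0], 'tool_pos': [0.234, 0.606, 0.221], 'tool_rot': [-179.893, 0.004, 158.929], 'force': [0.051, 0.161, 0.258], 'wrist_torque': [0.004, -0.066, 0.059], 'grasp_force': 0.0, 'grip_width': 0.087}
top {'fx': 397.2158, 'fy': 397.2158, 'cx': 322.2045, 'cy': 197.6577, 'R': [[-0.0032, -1.0, -0.0029], [-0.9969, 0.0034, -0.0791], [0.0791, 0.0026, -0.9969]], 't': [-0.1467, 0.5394, 0.9588]}
scene {'fx': 429.6572, 'fy': 429.6572, 'cx': 327.8615, 'cy': 202.1107, 'R': [[0.8482, -0.5295, 0.013], [-0.3497, -0.5785, -0.7369], [0.3977, 0.6205, -0.6759]], 't': [-0.5449, 0.1742, 1.2064]}
wrist {'fx': 309.7069, 'fy': 309.7069, 'cx': 317.8148, 'cy': 198.0927, 'R': [[0.359, 0.9333, -0.0009], [0.8993, -0.3457, 0.2678], [0.2497, -0.097, -0.9635]], 't': [-0.65, -0.0334, 0.3912]}
```

View pics/top0.png

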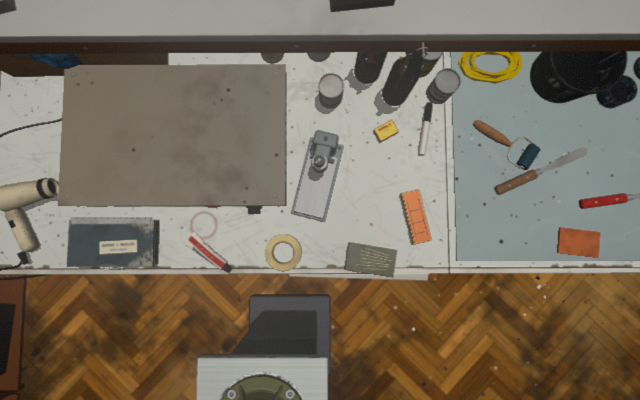

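View pics/scene0.png

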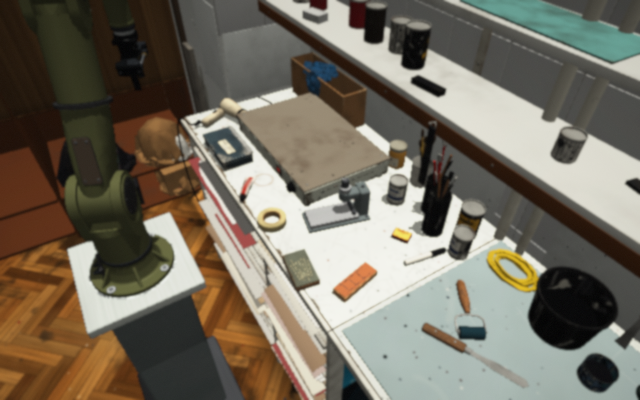

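```bash
cat > h.py <<'E'
from cell import env
import cv2,numpy as np
from scipy.spatial.transform import Rotation as Rn
def rays(m,uv,fish=False):
    uv=np.atleast_2d(np.asarray(uv,float));x=(uv[:,0]-m['cx'])/m['fx'];y=(uv[:,1]-m['cy'])/m['fy']
    if fish:
        r=np.hypot(x,y)+1e-12;d=np.c_[np.sin(r)*x/r,np.sin(r)*y/r,np.cos(r)]
    else: d=np.c_[x,y,np.ones_like(x)]
    R=np.array(m['R']);return -R.T@np.array(m['t']),d@R   # camera centre, world dirs
def plane(m,uv,z,fish=False):
    c,d=rays(m,uv,fish);return c+d*((z-c[2])/d[:,2])[:,None]
def tri(obs):  # list of (m,uv,fish): nearest point to the rays, and miss
    A=np.zeros((3,3));b=np.zeros(3);L=[]
    for m,uv,f in obs:
        c,d=rays(m,uv,f);d=d[0]/np.linalg.norm(d[0]);P=np.eye(3)-np.outer(d,d);A+=P;b+=P@c;L.append((P,c))
    X=np.linalg.solve(A,b);return X,[np.linalg.norm(P@(X-c)) for P,c in L]
def snap(name,fn=None):
    m=env.camera_model(name);im=np.ascontiguousarray(env.read_camera(name)[:,:,::-1])
    if fn: cv2.imwrite(fn,im)
    return m,im
def orange(im,s=100):
    h=cv2.cvtColor(im,cv2.COLOR_BGR2HSV);k=cv2.inRange(h,(3,s,90),(16,255,255))
    return cv2.morphologyEx(k,cv2.MORPH_OPEN,np.ones((3,3)))
def blobs(k,amin=60):
    cs,_=cv2.findContours(k,cv2.RETR_EXTERNAL,cv2.CHAIN_APPROX_NONE)
    return sorted([c for c in cs if cv2.contourArea(c)>amin],key=cv2.contourArea,reverse=True)
E
python3 - <<'E'
from h import *
for n in["top","scene"]:
    im=cv2.imread(f"pics/{n}0.png");m=env.camera_model(n)
    for c in blobs(orange(im))[:8]:
        r=cv2.minAreaRect(c);P=plane(m,[r[0]],.023)[0]
        if P[0]>.2: print(n,np.round(r[0]),np.round(r[1]),np.round(P,3), np.round(plane(m,cv2.boxPoints(r),.023)[:,:2],3).tolist())
im=cv2.imread("pics/top0.png");m=env.camera_model("top")
print(plane(m,[[291,213],[325,220],[343,150]],.024),plane(m,[[321,155]],.148))
cv2.imwrite("pics/g0.png",cv2.resize(im[115:240,270:450],None,fx=4,fy=4,interpolation=cv2.INTER_CUBIC))
E
```

```text
top [210. 328.] [108. 156.] [0.226 0.122 0.023] [[0.354, 0.314], [0.353, -0.065], [0.1, -0.066], [0.101, 0.305]]
top [354. 298.] [95. 91.] [ 0.294 -0.225  0.023] [[0.345, -0.074], [0.447, -0.271], [0.245, -0.375], [0.146, -0.181]]
top [ 82. 297.] [ 46. 111.] [0.299 0.434 0.023] [[0.352, 0.573], [0.355, 0.302], [0.246, 0.297], [0.243, 0.565]]
top [445. 286.] [43. 49.] [ 0.322 -0.445  0.023] [[0.334, -0.368], [0.397, -0.468], [0.311, -0.522], [0.248, -0.422]]
top [578. 242.] [41. 26.] [ 0.428 -0.772  0.023] [[0.402, -0.718], [0.465, -0.728], [0.453, -0.827], [0.391, -0.817]]
top [416. 216.] [52. 19.] [ 0.492 -0.377  0.023] [[0.549, -0.341], [0.56, -0.386], [0.435, -0.413], [0.425, -0.369]]
scene [355. 281.] [17. 46.] [ 0.485 -0.385  0.023] [[0.419, -0.376], [0.555, -0.344], [0.554, -0.395], [0.421, -0.423]]
scene [444. 337.] [46.  7.] [ 0.575 -0.631  0.023] [[0.545, -0.587], [0.562, -0.58], [0.603, -0.674], [0.586, -0.681]]
[[ 0.50124328 -0.07179653  0.024     ]
 [ 0.48382493 -0.155134    0.024     ]
 [ 0.65727872 -0.20047828  0.024     ]] [[ 0.62156054 -0.14647627  0.148     ]]
```

View pics/g0.png

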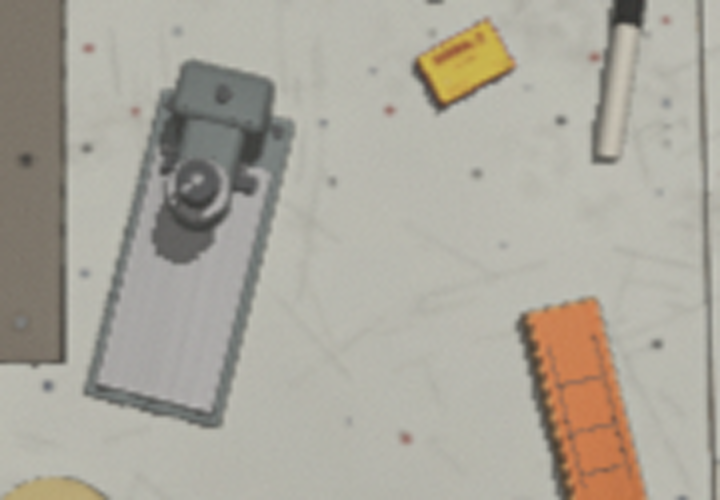

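```bash
python3 - <<'E'
from h import *
mt,ms=env.camera_model("top"),env.camera_model("scene")
print(tri([(mt,[286,206],0),(ms,[300,190],0)]),tri([(mt,[286,66],0),(ms,[388,156],0)]))
E
```

```text
(array([ 0.50888542, -0.06333385,  0.09496006]), [np.float64(0.006115877622300687), np.float64(0.006115877622300425)]) (array([ 0.8397361 , -0.0642586 ,  0.09790998]), [np.float64(0.001927136239087681), np.float64(0.001927136239087672)])
```

>>> step_arm([
  {"dp": [-60, -3, 0], "dr": [0, 0, 0.093], "fingers": 0},
  {"dp": [-60, -3, 0], "dr": [0, 0, 0.093], "fingers": 0},
  {"dp": [-60, -3, 0], "dr": [0, 0, 0.093], "fingers": 0},
  {"dp": [-60, -3, 0], "dr": [0, 0, 0.093], "fingers": 0},
  {"dp": [-60, -3, 0], "dr": [0, 0, 0.093], "fingers": 0},
])

```text
time_s: 0.72
tool_pos: [0.4801, 0.436, 0.2219]
tool_rot: [-180.0, 0.0, 132.1]
force: [0.7, 0.2, -0.1]
grip_width: 0.087
grasp_force: 0.0
```

>>> step_arm([
  {"dp": [-60, -3, 0], "dr": [0, 0, 0.093], "fingers": 0},
  {"dp": [-60, -3, 0], "dr": [0, 0, 0.093], "fingers": 0},
  {"dp": [-60, -3, 0], "dr": [0, 0, 0.093], "fingers": 0},
  {"dp": [-60, -3, 0], "dr": [0, 0, 0.093], "fingers": 0},
  {"dp": [-60, -3, 0], "dr": [0, 0, 0.093], "fingers": 0},
])

```text
time_s: 1.35
tool_pos: [0.6227, 0.1746, 0.2219]
tool_rot: [-180.0, 0.0, 105.5]
force: [0.1, 0.2, 0.1]
grip_width: 0.087
grasp_force: 0.0
```

```bash
python3 - <<'E'
from h import *
import pickle
m,im=snap("wrist","pics/w1.png");pickle.dump(m,open("w1.pkl","wb"))
E
```

>>> step_arm([
  {"dp": [-60, -3, 0], "dr": [0, 0, 0.093], "fingers": 0},
  {"dp": [-60, -3, 0], "dr": [0, 0, 0.093], "fingers": 0},
  {"dp": [-60, -3, 0], "dr": [0, 0, 0.093], "fingers": 0},
  {"dp": [-60, -3, 0], "dr": [0, 0, 0.093], "fingers": 0},
  {"dp": [0, 0, 0], "dr": [0, 0, 0], "fingers": 0},
])

```text
time_s: 2.02
tool_pos: [0.6408, -0.0701, 0.2226]
tool_rot: [-180.0, 0.2, 83.7]
force: [-0.4, -0.9, 0.7]
grip_width: 0.0869
grasp_force: 0.0
```

```bash
python3 - <<'E'
from h import *
import pickle
m,im=snap("wrist","pics/w2.png");pickle.dump(m,open("w2.pkl","wb"))
a=cv2.imread("pics/w1.png")
cv2.imwrite("pics/w12.png",np.vstack([a,im])[:, :][::1] if 0 else cv2.resize(np.vstack([a,im]),(480,600)))
E
```

```text
(no output)
```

View pics/w12.png

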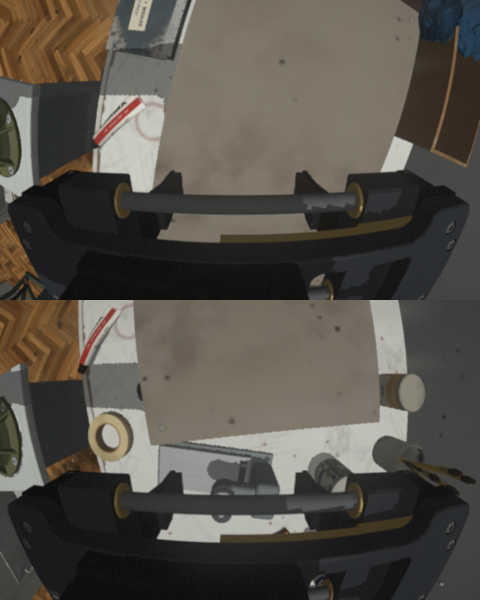

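```bash
python3 - <<'E'
from h import *
import pickle
mt=env.camera_model("top");m2=pickle.load(open("w2.pkl","rb"))
im=cv2.imread("pics/w2.png");t=cv2.imread("pics/top0.png")
def ref(im,p):
    g=cv2.cvtColor(im,cv2.COLOR_BGR2GRAY);q=np.array([[p]],np.float32)
    return cv2.cornerSubPix(g,q,(6,6),(-1,-1),(3,50,.01))[0,0]
for a,b in [((200,192),(286,206)),((507,160),(286,66))]:
    A,B=ref(im,a),ref(t,b);print(A,B,tri([(m2,A,1),(mt,B,0)]))
print(-m2['R'].T@m2['t'] if not isinstance(m2['R'],list) else 0)
# gauge cap in w2 : crop
cv2.imwrite("pics/w2c.png",cv2.resize(im[170:330,150:450],None,fx=2.5,fy=2.5))
E
```

```text
[200.52136 193.25038] [290.16296 210.65834] (array([ 0.50453748, -0.07031669,  0.05278594]), [np.float64(0.0021233692556454705), np.float64(0.002123369255645382)])
[504.916   162.36311] [286.  66.] (array([ 0.84782486, -0.06262214,  0.08836709]), [np.float64(0.002503463292102321), np.float64(0.002503463292102082)])
[0.6492137  0.00374192 0.3860349 ]
```

```bash
python3 - <<'E'
from h import *
import pickle
mt=env.camera_model("top");ms=env.camera_model("scene");m2=pickle.load(open("w2.pkl","rb"))
im=cv2.imread("pics/w2.png");t=cv2.imread("pics/top0.png");s=cv2.imread("pics/scene0.png")
print([t[r,280:294].mean(1).astype(int).tolist() for r in (90,130,190)])
print([t[198:214,c].mean(1).astype(int).tolist() for c in (220,275)])
for u in (230,300,400,480): print(u,im[140:200,u].mean(1).astype(int).tolist())
for z in (.05,.07,.085,.1):
    print(z,plane(mt,[[286.3,90],[286.3,190],[280,207]],z)[:,:2].round(3).tolist(),plane(m2,[[200.5,193],[507,160]],z,True)[:,:2].round(3).tolist(),plane(ms,[[300,190],[388,156]],z)[:,:2].round(3).tolist())
cv2.imwrite("pics/s0c.png",cv2.resize(s[90:240,230:410],None,fx=4,fy=4,interpolation=cv2.INTER_CUBIC))
E
```

```text
[[113, 113, 114, 114, 110, 97, 117, 170, 173, 177, 179, 182, 184, 182], [113, 114, 116, 116, 110, 100, 139, 178, 181, 183, 181, 181, 181, 182], [117, 116, 116, 116, 108, 84, 123, 180, 182, 180, 180, 179, 181, 179]]
[[108, 111, 110, 112, 112, 113, 111, 84, 110, 171, 183, 181, 182, 182, 182, 181], [111, 114, 113, 114, 113, 112, 108, 106, 172, 184, 182, 183, 183, 182, 181, 181]]
230 [111, 111, 112, 111, 111, 110, 110, 113, 113, 111, 111, 113, 113, 111, 112, 113, 113, 112, 113, 113, 114, 116, 113, 112, 115, 114, 115, 115, 115, 117, 115, 115, 115, 115, 115, 115, 113, 115, 116, 115, 117, 114, 114, 115, 115, 115, 116, 114, 114, 115, 121, 115, 99, 75, 70, 77, 101, 134, 148, 151]
300 [113, 113, 114, 113, 113, 112, 112, 114, 115, 113, 114, 115, 113, 114, 115, 112, 114, 115, 113, 114, 117, 114, 114, 115, 115, 116, 115, 115, 116, 116, 116, 116, 115, 115, 115, 116, 115, 116, 115, 116, 115, 118, 145, 177, 186, 184, 185, 185, 185, 184, 186, 184, 185, 185, 173, 132, 88, 84, 99, 110]
400 [117, 115, 118, 117, 117, 117, 117, 118, 116, 119, 120, 119, 120, 118, 119, 116, 117, 118, 120, 117, 119, 116, 120
[... 294 characters left out ...]
5, 118, 114, 114, 132, 165, 184, 188, 188, 189, 188, 189, 188, 190, 190, 188, 187, 189, 187, 188, 186, 190, 188, 188, 187, 186, 187, 185, 183, 184, 184, 184, 186, 185, 186, 184, 183, 180, 179, 177]
0.05 [[0.801, -0.061], [0.555, -0.062], [0.515, -0.048]] [[0.502, -0.069], [0.879, -0.067]] [[0.528, -0.015], [0.882, -0.015]]
0.07 [[0.794, -0.063], [0.553, -0.064], [0.513, -0.05]] [[0.511, -0.065], [0.866, -0.063]] [[0.517, -0.035], [0.864, -0.035]]
0.085 [[0.789, -0.065], [0.552, -0.066], [0.513, -0.051]] [[0.518, -0.061], [0.855, -0.06]] [[0.509, -0.05], [0.85, -0.051]]
0.1 [[0.783, -0.066], [0.55, -0.067], [0.512, -0.053]] [[0.524, -0.058], [0.845, -0.056]] [[0.501, -0.066], [0.836, -0.066]]
```

View pics/s0c.png

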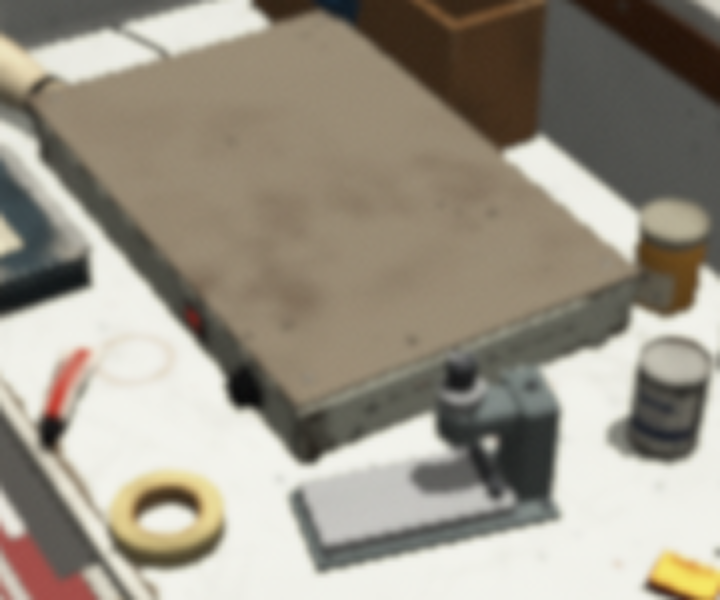

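```bash
python3 - <<'E'
from h import *
mt=env.camera_model("top");ms=env.camera_model("scene")
for a,b in [((286.3,206),(306.5,192)),((286.2,66),(388,160))]: print(tri([(mt,a,0),(ms,b,0)]))
print(plane(ms,[[307,204]],0), plane(ms,[[307,204]],0.02))
E
```

```text
(array([ 0.51792869, -0.06757339,  0.08540107]), [np.float64(0.0034649089770296577), np.float64(0.0034649089770296556)])
(array([ 0.8464105 , -0.06205769,  0.07791013]), [np.float64(0.0037546855436499196), np.float64(0.003754685543649829)])
[[ 0.53995801 -0.0359213   0.        ]] [[ 0.52951256 -0.05486082  0.02      ]]
```

```bash
cat >> h.py <<'E'
def plan(x,y,z,yaw,n):
    o=env.get_obs();p=np.array(o['tool_pos']);y0=o['tool_rot'][2];dy=(yaw-y0+180)%360-180
    d=(np.array([x,y,z])-p)*1000/n;a=-np.radians(dy)/n
    for i in range(n):
        R=Rn.from_euler('xyz',[180,0,y0+dy*i/n],degrees=True).as_matrix()
        print(i,(R.T@d).round(1).tolist(),round(a,4))
E
python3 -c "
from h import *
plan(.385,-.405,.222,12.5,10)"
```

```text
0 [-36.5, -22.0, 0.0] 0.1248
1 [-38.9, -17.2, 0.0] 0.1248
2 [-40.8, -12.3, 0.0] 0.1248
3 [-42.0, -7.1, 0.0] 0.1248
4 [-42.5, -1.8, 0.0] 0.1248
5 [-42.4, 3.5, 0.0] 0.1248
6 [-41.7, 8.7, 0.0] 0.1248
7 [-40.2, 13.9, 0.0] 0.1248
8 [-38.2, 18.8, 0.0] 0.1248
9 [-35.6, 23.4, 0.0] 0.1248
```

>>> step_arm([
  {"dp": [-36.5, -22, 0], "dr": [0, 0, 0.125], "fingers": 0},
  {"dp": [-39, -17, 0], "dr": [0, 0, 0.125], "fingers": 0},
  {"dp": [-41, -12.5, 0], "dr": [0, 0, 0.125], "fingers": 0},
  {"dp": [-42, -7, 0], "dr": [0, 0, 0.125], "fingers": 0},
  {"dp": [-42.5, -2, 0], "dr": [0, 0, 0.125], "fingers": 0},
])

```text
time_s: 2.7
tool_pos: [0.5146, -0.2312, 0.2223]
tool_rot: [-180.0, -0.0, 48.5]
force: [0.3, -0.2, 1.0]
grip_width: 0.0868
grasp_force: 0.0
```

>>> step_arm([
  {"dp": [-42.5, 3.5, 0], "dr": [0, 0, 0.125], "fingers": 0},
  {"dp": [-41.5, 9, 0], "dr": [0, 0, 0.125], "fingers": 0},
  {"dp": [-40, 14, 0], "dr": [0, 0, 0.125], "fingers": 0},
  {"dp": [-38, 19, 0], "dr": [0, 0, 0.125], "fingers": 0},
  {"dp": [-35.5, 23.5, 0], "dr": [0, 0, 0.125], "fingers": 0},
])

```text
time_s: 3.32
tool_pos: [0.389, -0.4024, 0.2224]
tool_rot: [-180.0, -0.1, 12.7]
force: [0.0, -0.4, 0.2]
grip_width: 0.0867
grasp_force: 0.0
```

>>> step_arm([
  {"dp": [0, 0, 0], "dr": [0, 0, 0], "fingers": 0},
  {"dp": [0, 0, 0], "dr": [0, 0, 0], "fingers": 0},
  {"dp": [0, 0, 0], "dr": [0, 0, 0], "fingers": 0},
  {"dp": [0, 0, 0], "dr": [0, 0, 0], "fingers": 0},
  {"dp": [0, 0, 0], "dr": [0, 0, 0], "fingers": 0},
])

```text
time_s: 3.95
tool_pos: [0.3885, -0.4028, 0.2225]
tool_rot: [-180.0, -0.0, 12.8]
force: [0.7, 0.6, -0.6]
grip_width: 0.0875
grasp_force: 0.0
```

```bash
python3 - <<'E'
from h import *
m,im=snap("wrist","pics/w3.png")
mt=env.camera_model("top");t=cv2.imread("pics/top0.png")
def blk(m,im,f):
    for c in blobs(orange(im,130),300):
        P=plane(m,c[:,0],.023,f)
        if abs(P[:,:2].mean(0)-[.49,-.38]).max()<.05:
            r=cv2.minAreaRect((P[:,:2]*1000).astype(np.float32));print(r,len(c));
            print(cv2.boxPoints(r).round(1).tolist()); return c
c=blk(m,im,True); blk(mt,t,False)
print(c[:,0].min(0),c[:,0].max(0))
E
```

```text
((492.1658935546875, -378.0958557128906), (124.91352844238281, 41.30079650878906), 12.748397827148438) 158
[[426.70001220703125, -371.70001220703125], [435.79998779296875, -412.0], [557.5999755859375, -384.5], [548.5, -344.20001220703125]]Traceback (most recent call last):
  File "<stdin>", line 11, in <module>
TypeError: 'NoneType' object is not subscriptable
```

View pics/w3.png

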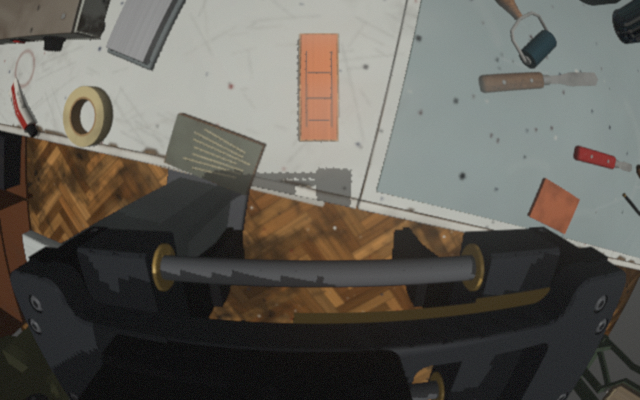

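```bash
python3 - <<'E'
from h import *
m=env.camera_model("wrist");im=cv2.imread("pics/w3.png");mt=env.camera_model("top");t=cv2.imread("pics/top0.png")
print(cv2.cvtColor(im,cv2.COLOR_BGR2HSV)[88,310])
h=cv2.cvtColor(im,cv2.COLOR_BGR2HSV);k=cv2.inRange(h,(3,80,130),(18,255,255))[20:155,280:350]
c=blobs(cv2.morphologyEx(k,cv2.MORPH_CLOSE,np.ones((5,5))))[0]+[280,20]
q=cv2.boxPoints(cv2.minAreaRect(c));print(q.tolist())
for z in (.013,.023,.033):
    r=cv2.minAreaRect((plane(m,c[:,0],z,True)[:,:2]*1000).astype(np.float32));print(z,r)
mo=cv2.moments(c);u=[mo['m10']/mo['m00'],mo['m01']/mo['m00']]
ht=cv2.inRange(cv2.cvtColor(t,cv2.COLOR_BGR2HSV),(3,80,130),(18,255,255))[180:250,390:440]
ct=blobs(ht)[0]+[390,180];mo=cv2.moments(ct);ut=[mo['m10']/mo['m00'],mo['m01']/mo['m00']]
print(u,ut,tri([(m,u,1),(mt,ut,0)]))
E
```

```text
[ 10 122 195]
[[299.0, 34.0], [337.0, 34.0], [337.0, 140.0], [299.0, 140.0]]
0.013 ((493.4635314941406, -378.8717956542969), (130.26141357421875, 45.197967529296875), 12.894527435302734)
0.023 ((492.56732177734375, -379.0726318359375), (126.77124786376953, 43.98698425292969), 12.894525527954102)
0.033 ((491.6711730957031, -379.2734680175781), (123.28114318847656, 42.775962829589844), 12.894522666931152)
[318.4667608407174, 86.67501391207567] [416.2393800229621, 216.37543053960965] (array([ 0.49215418, -0.37955621,  0.02006041]), [np.float64(6.483615652426424e-05), np.float64(6.483615652418199e-05)])
```

>>> step_arm([
  {"dp": [30, 0, 10], "dr": [0, 0, 0], "fingers": 0},
  {"dp": [30, 0, 40], "dr": [0, 0, 0], "fingers": 0},
  {"dp": [20, 0, 50], "dr": [0, 0, 0], "fingers": 0},
  {"dp": [0, 0, 45], "dr": [0, 0, 0], "fingers": 0},
  {"dp": [0, 0, 0], "dr": [0, 0, 0], "fingers": 0},
])

```text
time_s: 4.62
tool_pos: [0.4639, -0.3836, 0.0741]
tool_rot: [-179.7, 0.3, 12.7]
force: [-0.6, -0.1, 0.4]
grip_width: 0.0873
grasp_force: 0.0
```

>>> step_arm([
  {"dp": [0, 0, 25], "dr": [0, 0, 0], "fingers": 0},
  {"dp": [0, 0, 20], "dr": [0, 0, 0], "fingers": 0},
  {"dp": [0, 0, 15], "dr": [0, 0, 0], "fingers": 0},
  {"dp": [0, 0, 10], "dr": [0, 0, 0], "fingers": 0},
  {"dp": [0, 0, 0], "dr": [0, 0, 0], "fingers": 0},
])

```text
time_s: 5.25
tool_pos: [0.4658, -0.3855, 0.0071]
tool_rot: [-180.0, 0.0, 12.7]
force: [0.9, -0.5, 0.3]
grip_width: 0.0866
grasp_force: 0.0
```

Close and lift gently.

>>> step_arm([
  {"dp": [0, 0, 0], "dr": [0, 0, 0], "fingers": 0.35},
  {"dp": [0, 0, 0], "dr": [0, 0, 0], "fingers": 0.6},
  {"dp": [0, 0, 0], "dr": [0, 0, 0], "fingers": 1},
  {"dp": [0, 0, 0], "dr": [0, 0, 0], "fingers": 1},
  {"dp": [0, 0, 0], "dr": [0, 0, 0], "fingers": 1},
], squeeze=20)

```text
time_s: 5.88
tool_pos: [0.4662, -0.3857, 0.0076]
tool_rot: [180.0, -0.0, 12.7]
force: [0.1, -0.6, -0.1]
grip_width: 0.0457
grasp_force: 20.0
```

>>> step_arm([
  {"dp": [0, 0, 0], "dr": [0, 0, 0], "fingers": 1},
  {"dp": [0, 0, -5], "dr": [0, 0, 0], "fingers": 1},
  {"dp": [0, 0, -15], "dr": [0, 0, 0], "fingers": 1},
  {"dp": [0, 0, -20], "dr": [0, 0, 0], "fingers": 1},
  {"dp": [0, 0, -20], "dr": [0, 0, 0], "fingers": 1},
], squeeze=25)

```text
time_s: 6.5
tool_pos: [0.4664, -0.386, 0.0696]
tool_rot: [180.0, -0.1, 12.7]
force: [0.3, -0.6, -1.9]
grip_width: 0.0459
grasp_force: 25.0
```

```bash
python3 -c "
from h import *
plan(.445,-.102,.25,-14.3,10)"
```

```text
0 [4.2, -28.2, -18.0] 0.0471
1 [2.8, -28.3, -18.0] 0.0471
2 [1.5, -28.4, -18.0] 0.0471
3 [0.1, -28.5, -18.0] 0.0471
4 [-1.2, -28.5, -18.0] 0.0471
5 [-2.5, -28.4, -18.0] 0.0471
6 [-3.9, -28.2, -18.0] 0.0471
7 [-5.2, -28.0, -18.0] 0.0471
8 [-6.5, -27.7, -18.0] 0.0471
9 [-7.8, -27.4, -18.0] 0.0471
```

>>> step_arm([
  {"dp": [4, -28, -20], "dr": [0, 0, 0.047], "fingers": 1},
  {"dp": [3, -28, -20], "dr": [0, 0, 0.047], "fingers": 1},
  {"dp": [1.5, -28.5, -20], "dr": [0, 0, 0.047], "fingers": 1},
  {"dp": [0, -28.5, -20], "dr": [0, 0, 0.047], "fingers": 1},
  {"dp": [-1, -28.5, -20], "dr": [0, 0, 0.047], "fingers": 1},
])

```text
time_s: 7.12
tool_pos: [0.4554, -0.2436, 0.1693]
tool_rot: [-180.0, -0.1, -0.9]
force: [1.0, 0.9, -1.0]
grip_width: 0.0458
grasp_force: 25.0
```

>>> step_arm([
  {"dp": [-2.5, -28.5, -20], "dr": [0, 0, 0.047], "fingers": 1},
  {"dp": [-4, -28, -20], "dr": [0, 0, 0.047], "fingers": 1},
  {"dp": [-5, -28, -20], "dr": [0, 0, 0.047], "fingers": 1},
  {"dp": [-6.5, -27.5, -20], "dr": [0, 0, 0.047], "fingers": 1},
  {"dp": [-8, -27.5, 0], "dr": [0, 0, 0.047], "fingers": 1},
])

```text
time_s: 7.75
tool_pos: [0.4454, -0.1022, 0.2505]
tool_rot: [-179.9, -0.3, -14.4]
force: [-1.0, -0.5, -2.2]
grip_width: 0.0458
grasp_force: 25.0
```

>>> step_arm([
  {"dp": [0, 0, 0], "dr": [0, 0, 0], "fingers": 1},
  {"dp": [0, 0, 0], "dr": [0, 0, 0], "fingers": 1},
  {"dp": [0, 0, 0], "dr": [0, 0, 0], "fingers": 1},
  {"dp": [0, 0, 0], "dr": [0, 0, 0], "fingers": 1},
  {"dp": [0, 0, 0], "dr": [0, 0, 0], "fingers": 1},
])

```text
time_s: 8.38
tool_pos: [0.4445, -0.1027, 0.2475]
tool_rot: [180.0, 0.0, -14.3]
force: [0.4, 0.0, -1.3]
grip_width: 0.0455
grasp_force: 25.0
```

```bash
python3 - <<'E'
from h import *
import pickle
m,im=snap("wrist","pics/w4.png");pickle.dump(m,open("w4.pkl","wb"))
E
```

```text
(no output)
```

View pics/w4.png

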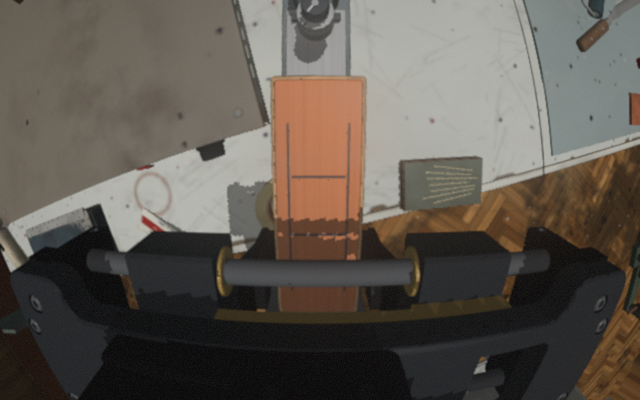

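```bash
python3 - <<'E'
from h import *
import pickle
mt=env.camera_model("top");t=cv2.imread("pics/top0.png");g=cv2.cvtColor(t,cv2.COLOR_BGR2GRAY).astype(float)
mid=[]
for r in range(180,210,2):
    lo=305+(205-r)*0.25; # approx centre col
    row=g[r];L=int(lo-25);a=row[L:int(lo)-8];b=row[int(lo)+8:int(lo)+27]
    cl=np.average(np.arange(len(a))+L,weights=np.clip(150-a,0,None)+1e-6);cr=np.average(np.arange(len(b))+int(lo)+8,weights=np.clip(150-b,0,None)+1e-6)
    mid.append([(cl+cr)/2,r,cr-cl])
mid=np.array(mid);print(mid[::3].round(1).tolist())
P=plane(mt,mid[:,:2],.022)[:,:2];vx,vy,x0,y0=cv2.fitLine(P.astype(np.float32),cv2.DIST_HUBER,0,.01,.01).ravel()
s=np.sign(vx);print("axis yaw",np.degrees(np.arctan2(vy*s,vx*s)),x0,y0)
c=plane(mt,[[319.5,160.8]],.148)[0];print("cap",c, "lateral from axis",(-(vy*s)*(c[0]-x0)+(vx*s)*(c[1]-y0)))
print("front",plane(mt,[[308.4,214.1]],.024))
d=np.array([vx*s,vy*s]);print((plane(mt,[[308.4,214.1]],.024)[0,:2]-c[:2])@d)
m=pickle.load(open("w4.pkl","rb"));
for z in (.255,.263,.27):
    q=plane(m,[[273.5,77],[365,77]],z,True);print(z,q[:,:2].round(4).tolist(),np.linalg.norm(q[0]-q[1]))
w=cv2.cvtColor(cv2.imread("pics/w4.png"),cv2.COLOR_BGR2GRAY)
for r in (40,55,68): print(r,w[r,274:294].tolist(),w[r,340:362].tolist())
w0=cv2.imread("pics/w4.png")[:76,260:380]
cv2.imwrite("pics/mix.png",np.hstack([cv2.resize(t[125:225,280:355],(450,600),interpolation=cv2.INTER_CUBIC)]))
E
```

```text
[[315.6, 180.0, 35.7], [310.9, 186.0, 41.6], [309.5, 192.0, 41.9], [307.7, 198.0, 42.1], [306.6, 204.0, 41.8]]
axis yaw -11.506648 0.54758984 -0.11643599
cap [ 0.60888077 -0.14319488  0.148     ] lateral from axis -0.013994662517548507
front [[ 0.49840538 -0.11448244  0.024     ]]
-0.11398260745601571
0.255 [[0.5399, -0.1035], [0.5287, -0.1477]] 0.04560969115375885
0.263 [[0.5386, -0.1044], [0.528, -0.1463]] 0.04327271383646955
0.27 [[0.5375, -0.1051], [0.5275, -0.1451]] 0.04122785868384144
40 [172, 174, 172, 174, 172, 172, 171, 154, 120, 109, 113, 119, 136, 146, 152, 149, 151, 148, 147, 150] [155, 155, 157, 157, 154, 144, 125, 118, 112, 114, 145, 171, 174, 175, 176, 176, 174, 174, 176, 175, 177, 176]
55 [177, 177, 178, 177, 176, 176, 174, 150, 119, 109, 109, 107, 125, 150, 154, 155, 152, 153, 151, 150] [158, 156, 157, 160, 155, 136, 114, 112, 110, 105, 127, 167, 177, 179, 175, 177, 177, 177, 178, 176, 179, 178]
68 [178, 179, 180, 178, 180, 179, 177, 156, 112, 104, 108, 108, 132, 148, 154, 154, 154, 154, 153, 154] [159, 157, 156, 159, 157, 140, 112, 110, 110, 109, 135, 163, 176, 179, 178, 177, 179, 175, 177, 175, 175, 173]
```

View pics/mix.png

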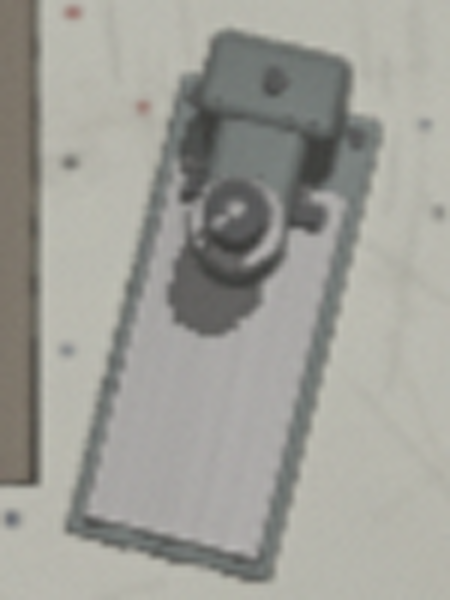

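```bash
python3 - <<'E'
from h import *
import pickle
mt=env.camera_model("top");m=pickle.load(open("w4.pkl","rb"));A=lambda p:np.degrees(np.arctan2(p[1],p[0]))
q=plane(mt,np.array([[68,525],[270,578],[382,118],[185,80]])/6+[280,125],.02)[:,:2]
print(q.round(4).tolist(),A(q[2]-q[1]),A(q[3]-q[0]),A(q[1]-q[0])+90,np.linalg.norm(q[0]-q[1]))
print(plane(mt,[[319.3,161.2]],.148),plane(mt,[[308.6,214.5]],.024))
w=cv2.cvtColor(cv2.imread("pics/w4.png"),cv2.COLOR_BGR2GRAY).astype(float);S=[[],[]]
def cross(v,i0,lv,up):
    for i in range(len(v)-1):
        if (v[i]-lv)*(v[i+1]-lv)<=0 and (v[i+1]>v[i])==up: return i0+i+(lv-v[i])/(v[i+1]-v[i])
for r in range(36,74,2):
    a=cross(w[r,284:300],284,132,True);b=cross(w[r,338:352],338,132,False)
    if a and b:S[0].append([a,r]);S[1].append([b,r])
L=[plane(m,s,.024,True)[:,:2] for s in S]
for l in L: print(A(l[0]-l[-1]),l[0],l[-1])
M=(L[0]+L[1])/2;print("mid",M[0],M[-1],A(M[0]-M[-1]),np.linalg.norm(L[0]-L[1],axis=1).mean())
i=cv2.imread("pics/w4.png");print(plane(m,[[313,4]],.148,True))
E
```

```text
[[0.5026, -0.0723], [0.4806, -0.1551], [0.6716, -0.2024], [0.6879, -0.1205]] -13.916432200457601 -14.583493427785502 -14.866319190811723 0.0857192284217178
[[ 0.60800815 -0.14276005  0.148     ]] [[ 0.49742311 -0.11497248  0.024     ]]
-14.186545608501635 [ 0.62288551 -0.10707158] [ 0.57734549 -0.09555956]
-14.87725220343138 [ 0.60471724 -0.17802585] [ 0.55934527 -0.16597259]
mid [ 0.61380138 -0.14254872] [ 0.56834538 -0.13076608] -14.531800108551316 0.07292850806245448
[[ 0.61160307 -0.14018588  0.148     ]]
```

>>> step_arm([
  {"dp": [15, -1, 30], "dr": [0, 0, 0], "fingers": 1},
  {"dp": [15, -1, 40], "dr": [0, 0, 0], "fingers": 1},
  {"dp": [14.5, -0.5, 45], "dr": [0, 0, 0], "fingers": 1},
  {"dp": [0, 0, 40], "dr": [0, 0, 0], "fingers": 1},
  {"dp": [0, 0, 25], "dr": [0, 0, 0], "fingers": 1},
])

```text
time_s: 9.05
tool_pos: [0.4872, -0.1107, 0.0654]
tool_rot: [179.9, 0.2, -14.2]
force: [0.5, 0.8, -1.1]
grip_width: 0.0454
grasp_force: 25.0
```

>>> step_arm([
  {"dp": [0, 0, 15], "dr": [0, 0, 0], "fingers": 1},
  {"dp": [0, 0, 10], "dr": [0, 0, 0], "fingers": 1},
  {"dp": [0, 0, 0], "dr": [0, 0, 0], "fingers": 1},
  {"dp": [0, 0, 0], "dr": [0, 0, 0], "fingers": 1},
  {"dp": [0, 0, 0], "dr": [0, 0, 0], "fingers": 1},
])

```text
time_s: 9.68
tool_pos: [0.489, -0.1108, 0.0434]
tool_rot: [-180.0, -0.1, -14.2]
force: [-0.3, -0.6, -1.4]
grip_width: 0.0457
grasp_force: 25.0
```

```bash
python3 - <<'E'
from h import *
import pickle
o=env.get_obs();print(o['tool_pos'],o['tool_rot'])
m,im=snap("wrist","pics/w5.png");pickle.dump(m,open("w5.pkl","wb"))
E
```

```text
[ 0.48904365 -0.11076553  0.04339198] [-1.79955183e+02 -9.24266437e-02 -1.42154527e+01]
```

View pics/w5.png

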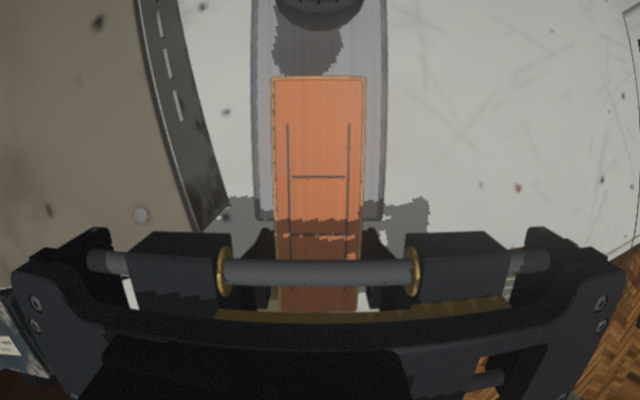

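```bash
python3 - <<'E'
from h import *
import pickle
m=pickle.load(open("w5.pkl","rb"));A=lambda p:np.degrees(np.arctan2(p[1],p[0]))
w=cv2.cvtColor(cv2.imread("pics/w5.png"),cv2.COLOR_BGR2GRAY).astype(float)
for r in (60,110,180): print(r,w[r,246:276].astype(int).tolist(),w[r,364:392].astype(int).tolist())
o=np.array(env.get_obs()['tool_pos'])[:2];d=np.array([np.cos(np.radians(14.3)),-np.sin(np.radians(14.3))]);n=np.array([-d[1],d[0]])
b=plane(m,[[272.5,77],[365.5,77]],.0592,True)[:,:2];print("end",(b.mean(0)-o)@d,(b.mean(0)-o)@n,np.linalg.norm(b[0]-b[1]),A(b[0]-b[1])-90)
for z,name in((.024,'tab'),): 
  for ro in ([[253,20],[386,20]],[[253,110],[385,110]],[[257,190],[382,190]]):
    e=plane(m,ro,z,True)[:,:2];print(ro,e.round(4).tolist(),(e.mean(0)-o)@n,np.linalg.norm(e[0]-e[1]))
E
```

```text
60 [177, 177, 178, 169, 131, 100, 97, 106, 107, 106, 117, 132, 140, 144, 144, 144, 142, 142, 144, 144, 143, 142, 141, 139, 141, 142, 140, 123, 99, 89] [144, 144, 145, 147, 145, 146, 146, 145, 145, 144, 144, 145, 146, 147, 147, 144, 136, 121, 109, 107, 107, 101, 99, 121, 157, 176, 178, 177]
110 [179, 180, 180, 175, 150, 112, 100, 105, 109, 109, 112, 129, 141, 147, 145, 147, 146, 146, 145, 145, 145, 146, 146, 140, 128, 121, 114, 100, 105, 121] [132, 126, 133, 145, 149, 147, 147, 148, 147, 146, 146, 147, 148, 149, 150, 149, 141, 130, 118, 118, 116, 114, 115, 141, 162, 173, 173, 174]
180 [177, 176, 176, 177, 178, 170, 146, 116, 102, 101, 108, 109, 106, 121, 139, 145, 145, 143, 143, 143, 144, 144, 145, 144, 145, 144, 136, 135, 124, 105] [138, 146, 146, 146, 146, 144, 144, 144, 143, 145, 144, 146, 146, 144, 132, 115, 107, 106, 99, 92, 103, 142, 171, 179, 176, 177, 178, 178]
end 0.09177418797508179 0.00019849051225774035 0.04395917820393335 -14.13658050412819
[[253, 20], [386, 20]] [[0.6272, -0.1052], [0.6079, -0.1821]] -0.00012158466391286328 0.07925353330742947
[[253, 110], [385, 110]] [[0.5729, -0.0917], [0.5538, -0.1676]] 7.688226670436211e-05 0.07817904130975092
[[257, 190], [382, 190]] [[0.5253, -0.0806], [0.5064, -0.1554]] -0.00036987564886653757 0.07720743047325805
```

>>> step_arm([
  {"dp": [0, 0, 6], "dr": [0, 0, 0], "fingers": 1},
  {"dp": [0, 0, 4], "dr": [0, 0, 0], "fingers": 1},
  {"dp": [10, 0, 0], "dr": [0, 0, 0], "fingers": 1},
  {"dp": [15, 0, 0], "dr": [0, 0, 0], "fingers": 1},
  {"dp": [10, 0, 0], "dr": [0, 0, 0], "fingers": 1},
])

```text
time_s: 10.35
tool_pos: [0.5239, -0.1198, 0.0327]
tool_rot: [180.0, -0.1, -14.2]
force: [0.0, -0.0, -1.0]
grip_width: 0.0458
grasp_force: 25.0
```

>>> step_arm([
  {"dp": [8, 0, 0], "dr": [0, 0, 0], "fingers": 1},
  {"dp": [5, 0, 0], "dr": [0, 0, 0], "fingers": 1},
  {"dp": [0, 0, 0], "dr": [0, 0, 0], "fingers": 1},
  {"dp": [0, 0, 0], "dr": [0, 0, 0], "fingers": 1},
  {"dp": [0, 0, 0], "dr": [0, 0, 0], "fingers": 1},
])

```text
time_s: 10.98
tool_pos: [0.5346, -0.1224, 0.0326]
tool_rot: [-180.0, 0.0, -14.2]
force: [-0.1, -0.6, -1.3]
grip_width: 0.0459
grasp_force: 25.0
```

>>> step_arm([
  {"dp": [1, 0, 0], "dr": [0, 0, 0], "fingers": 1},
  {"dp": [1, 0, 0], "dr": [0, 0, 0], "fingers": 1},
  {"dp": [1, 0, 0], "dr": [0, 0, 0], "fingers": 1},
  {"dp": [1, 0, 0], "dr": [0, 0, 0], "fingers": 1},
  {"dp": [0, 0, 0], "dr": [0, 0, 0], "fingers": 1},
])

```text
time_s: 11.6
tool_pos: [0.5388, -0.1236, 0.0326]
tool_rot: [-180.0, -0.0, -14.2]
force: [-0.4, -0.4, -2.2]
grip_width: 0.0457
grasp_force: 25.0
```

>>> step_arm([
  {"dp": [0.7, 0, 0], "dr": [0, 0, 0], "fingers": 1},
  {"dp": [0.7, 0, 0], "dr": [0, 0, 0], "fingers": 1},
  {"dp": [0, 0, 0], "dr": [0, 0, 0], "fingers": 1},
  {"dp": [0, 0, 0], "dr": [0, 0, 0], "fingers": 1},
  {"dp": [0, 0, 0], "dr": [0, 0, 0], "fingers": 1},
])

```text
time_s: 12.22
tool_pos: [0.5401, -0.1239, 0.0326]
tool_rot: [-180.0, 0.0, -14.2]
force: [0.6, -0.2, -2.2]
grip_width: 0.0455
grasp_force: 25.0
```

>>> step_arm([
  {"dp": [0.7, 0, 0], "dr": [0, 0, 0], "fingers": 1},
  {"dp": [0.7, 0, 0], "dr": [0, 0, 0], "fingers": 1},
  {"dp": [0, 0, 0], "dr": [0, 0, 0], "fingers": 1},
  {"dp": [0, 0, 0], "dr": [0, 0, 0], "fingers": 1},
  {"dp": [0, 0, 0], "dr": [0, 0, 0], "fingers": 1},
])

```text
time_s: 12.85
tool_pos: [0.5414, -0.1242, 0.0325]
tool_rot: [-180.0, -0.0, -14.2]
force: [-1.2, 0.2, -1.9]
grip_width: 0.0458
grasp_force: 25.0
```

>>> step_arm([
  {"dp": [0.7, 0, 0], "dr": [0, 0, 0], "fingers": 1},
  {"dp": [0.7, 0, 0], "dr": [0, 0, 0], "fingers": 1},
  {"dp": [0, 0, 0], "dr": [0, 0, 0], "fingers": 1},
  {"dp": [0, 0, 0], "dr": [0, 0, 0], "fingers": 1},
  {"dp": [0, 0, 0], "dr": [0, 0, 0], "fingers": 1},
])

```text
time_s: 13.48
tool_pos: [0.542, -0.1244, 0.0323]
tool_rot: [-180.0, 0.1, -14.2]
force: [-3.6, 1.0, -1.1]
grip_width: 0.0453
grasp_force: 25.0
```

>>> step_arm([
  {"dp": [-1, 0, 0], "dr": [0, 0, 0], "fingers": 1},
  {"dp": [0, 0, 0.5], "dr": [0, 0, 0], "fingers": 1},
  {"dp": [0, 0, 0.5], "dr": [0, 0, 0], "fingers": 1},
  {"dp": [0, 0, 0], "dr": [0, 0, 0], "fingers": 1},
  {"dp": [0, 0, 0], "dr": [0, 0, 0], "fingers": 1},
])

```text
time_s: 14.1
tool_pos: [0.542, -0.1244, 0.0316]
tool_rot: [-180.0, -0.0, -14.2]
force: [-2.1, 0.4, -0.8]
grip_width: 0.046
grasp_force: 25.0
```

>>> step_arm([
  {"dp": [0, 0, 0.5], "dr": [0, 0, 0], "fingers": 1},
  {"dp": [0, 0, 0], "dr": [0, 0, 0], "fingers": 1},
  {"dp": [0, 0, 0], "dr": [0, 0, 0], "fingers": 1},
  {"dp": [0, 0, 0], "dr": [0, 0, 0], "fingers": 1},
  {"dp": [0, 0, 0], "dr": [0, 0, 0], "fingers": 1},
])

```text
time_s: 14.72
tool_pos: [0.542, -0.1244, 0.0316]
tool_rot: [-180.0, -0.0, -14.2]
force: [-4.1, 2.3, 5.1]
grip_width: 0.0459
grasp_force: 25.0
```

>>> step_arm([
  {"dp": [0, 0, -0.4], "dr": [0, 0, 0], "fingers": 1},
  {"dp": [0, 0, 0], "dr": [0, 0, 0], "fingers": 0.44},
  {"dp": [0, 0, 0], "dr": [0, 0, 0], "fingers": 0.38},
  {"dp": [0, 0, 0], "dr": [0, 0, 0], "fingers": 0.3},
  {"dp": [0, 0, 0], "dr": [0, 0, 0], "fingers": 0.3},
], squeeze=10)

```text
time_s: 15.35
tool_pos: [0.542, -0.1244, 0.0314]
tool_rot: [180.0, -0.0, -14.2]
force: [0.2, -0.1, -0.8]
grip_width: 0.0592
grasp_force: 0.0
```

>>> step_arm([
  {"dp": [0, 0, 0], "dr": [0, 0, 0], "fingers": 0.3},
  {"dp": [-4, 0, 0], "dr": [0, 0, 0], "fingers": 0.3},
  {"dp": [-8, 0, 0], "dr": [0, 0, 0], "fingers": 0.3},
  {"dp": [-10, 0, -5], "dr": [0, 0, 0], "fingers": 0.3},
  {"dp": [-10, 0, -15], "dr": [0, 0, 0], "fingers": 0.3},
])

```text
time_s: 15.98
tool_pos: [0.5092, -0.1162, 0.0512]
tool_rot: [180.0, 0.1, -14.2]
force: [0.2, 0.1, 0.4]
grip_width: 0.0609
grasp_force: 0.0
```

>>> step_arm([
  {"dp": [-10, 0, -30], "dr": [0, 0, 0], "fingers": 0.3},
  {"dp": [-10, 0, -40], "dr": [0, 0, 0], "fingers": 0.3},
  {"dp": [-10, 0, -50], "dr": [0, 0, 0], "fingers": 0.3},
  {"dp": [-10, 0, -50], "dr": [0, 0, 0], "fingers": 0.3},
  {"dp": [0, 0, 0], "dr": [0, 0, 0], "fingers": 0.3},
])

```text
time_s: 16.6
tool_pos: [0.4736, -0.1069, 0.2255]
tool_rot: [-179.7, -0.4, -14.2]
force: [0.5, 0.5, -0.4]
grip_width: 0.0608
grasp_force: 0.0
```

```bash
python3 - <<'E'
from h import *
import pickle
o=env.get_obs();print(o['tool_pos'],o['tool_rot'],o['qpos'])
m,im=snap("wrist","pics/w6.png");pickle.dump(m,open("w6.pkl","wb"))
E
```

```text
[ 0.47362872 -0.1069399   0.22548211] [-179.74809822   -0.43199411  -14.21042774] [-34.16319354  -4.64656832  42.25274252 107.10648531   3.0095096
  75.89763277 -96.92360991]
```

View pics/w6.png

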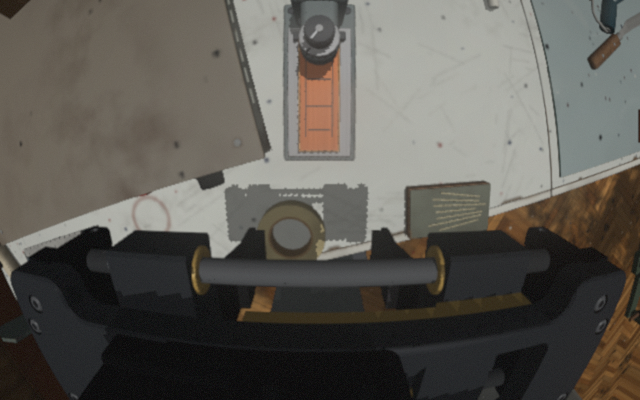

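```bash
python3 - <<'E'
from h import *
import pickle
m=pickle.load(open("w6.pkl","rb"));im=cv2.imread("pics/w6.png");mt=env.camera_model("top");t=cv2.imread("pics/top0.png")
g=cv2.cvtColor(im,cv2.COLOR_BGR2GRAY)
print('w',cv2.HoughCircles(cv2.resize(g[0:80,270:370],None,fx=4,fy=4),cv2.HOUGH_GRADIENT,1,20,param1=80,param2=18,minRadius=48,maxRadius=110))
gt=cv2.cvtColor(t,cv2.COLOR_BGR2GRAY)
print('t',cv2.HoughCircles(cv2.resize(gt[145:185,300:340],None,fx=6,fy=6,interpolation=cv2.INTER_CUBIC),cv2.HOUGH_GRADIENT,1,15,param1=80,param2=14,minRadius=24,maxRadius=60))
h=cv2.cvtColor(im,cv2.COLOR_BGR2HSV);k=cv2.inRange(h,(3,80,110),(18,255,255))[40:165,280:360]
c=blobs(cv2.morphologyEx(k,cv2.MORPH_CLOSE,np.ones((5,5))))[0]+[280,40];c=c[:,0]
P=plane(m,c,.047,True)[:,:2]*1000
o=np.array([609.5,-142.5])
for yaw in (-14.3,):
    d=np.array([np.cos(np.radians(yaw)),np.sin(np.radians(yaw))]);n=np.array([-d[1],d[0]])
    x=(P-o)@d;y=(P-o)@n;print("near end",x.min(),np.percentile(x,5))
    for a,b in((-105,-90),(-90,-75),(-75,-60)):
        s=(x>a)&(x<b);print(a,y[s].min(),y[s].max(),(y[s].min()+y[s].max())/2)
    for r in ([[285,120],[355,120]],[[284,150],[355,150]]):
        print("table",((plane(m,r,.024,True)[:,:2]*1000-o)@n))
print(g[120,278:302].tolist(),g[120,336:362].tolist())
E
```

```text
w [[[194.5 133.5  89.6]
  [204.5 151.5  70.2]]]
t [[[121.5 102.5  42.7]
  [125.5 117.5  42.7]
  [108.5  93.5  55.8]
  [136.5  96.5  27. ]
  [177.5 132.5  24.3]]]
near end -105.4536281583109 -105.44421018357208
-105 -19.871721669506577 23.39279567985949 1.760537005176456
-90 -19.705648007296535 23.29830969296616 1.7963308428348128
-75 -19.55705454684743 23.22443306063088 1.8336892568917253
table [ 41.20455722 -40.91700951]
table [ 42.80539878 -41.53780197]
[172, 173, 174, 172, 161, 134, 110, 109, 109, 106, 126, 147, 151, 148, 150, 150, 149, 150, 150, 147, 128, 115, 123, 129] [131, 126, 125, 134, 138, 149, 153, 153, 155, 152, 152, 153, 152, 152, 134, 117, 116, 115, 113, 135, 160, 169, 171, 171, 171, 171]
```

```bash
python3 - <<'E'
from h import *
g=cv2.cvtColor(cv2.imread("pics/w6.png"),cv2.COLOR_BGR2GRAY)
for r in range(6,64,2): print(r,''.join("%3d"%(v//3) for v in g[r,290:350:2]))
E
```

```text
6  33 21 17 17 17 21 29 32 35 36 36 35 36 36 36 36 36 35 35 35 36 35 33 29 21 19 19 19 24 35
8  25 22 18 18 18 21 29 32 34 37 36 35 36 36 36 35 35 36 36 36 35 36 33 30 21 19 19 20 23 27
10  26 25 19 18 18 21 29 32 35 35 36 36 36 36 36 35 37 36 36 37 36 35 33 30 22 20 20 21 26 28
12  26 24 19 19 19 21 29 32 33 35 36 36 36 36 36 36 37 36 36 37 37 36 33 30 23 21 21 22 27 28
14  32 25 21 20 18 23 28 33 35 37 36 36 36 34 35 34 35 37 36 36 37 36 34 30 24 21 21 26 30 33
16  35 26 23 20 20 22 30 34 36 36 35 30 28 27 27 28 27 29 32 35 37 36 35 29 23 22 22 32 38 39
18  29 26 24 21 22 24 30 34 36 33 28 27 27 27 28 27 28 27 28 29 35 37 35 31 24 23 23 35 38 38
20  26 26 26 22 24 25 31 33 33 28 28 28 28 28 28 28 28 28 28 28 29 36 35 32 25 23 26 37 39 39
22  30 26 27 24 24 25 31 33 28 28 28 28 28 28 29 28 28 29 30 29 29 30 34 32 26 24 29 38 39 38
24  28 27 27 25 23 25 31 31 28 29 29 29 29 32 41 39 31 30 30 30 30 29 33 32 27 25 35 39 38 39
26  27 27 27 27 26 26 39 34 28 29 30 29 30 45 49 49 43 30 29 30 30 29 35 40 27 33 38 39 39 39
28  35 32 33 33 33 33 45 28 29 29 29 30 32 46 49 50 45 30 30 30 30 3
[... 923 characters left out ...]
 21 25 30 38 53 55 47 29 30 44 52 52 52 52
50  49 50 49 46 32 25 20 28 26 21 29 30 30 30 30 30 29 34 49 53 54 47 28 24 36 44 51 52 52 52
52  49 49 49 49 34 25 22 21 20 30 30 30 29 30 31 32 38 42 53 49 37 23 20 23 40 45 52 52 52 52
54  50 49 49 49 37 26 21 21 19 20 24 26 27 35 48 48 48 45 40 29 20 21 19 31 40 46 52 52 51 52
56  50 49 49 46 29 26 24 19 21 23 22 19 21 25 28 27 21 21 19 20 22 20 21 37 39 45 51 51 51 51
58  49 49 48 49 31 25 26 22 18 19 21 20 21 22 20 22 22 20 21 20 19 17 35 44 39 44 51 52 51 52
60  50 50 49 49 31 25 27 25 20 19 18 19 20 20 20 20 20 21 18 18 18 20 40 45 39 44 51 52 51 52
62  50 50 49 48 34 26 26 25 23 23 20 18 17 18 18 18 18 17 17 21 24 24 42 45 40 44 51 52 51 52
```

>>> step_arm([
  {"dp": [0, 0, 0], "dr": [0, 0, -0.18], "fingers": 0.3},
  {"dp": [0, 0, 0], "dr": [0, 0, -0.18], "fingers": 0.3},
  {"dp": [0, 0, 0], "dr": [0, 0, -0.18], "fingers": 0.3},
  {"dp": [0, 0, 0], "dr": [0, 0, -0.18], "fingers": 0.3},
  {"dp": [0, 0, 0], "dr": [0, 0, -0.18], "fingers": 0.3},
])

```text
time_s: 17.27
tool_pos: [0.4708, -0.1066, 0.2196]
tool_rot: [-179.9, 0.2, 37.7]
force: [-0.6, 0.1, -0.0]
grip_width: 0.0605
grasp_force: 0.0
```

>>> step_arm([
  {"dp": [0, 0, 0], "dr": [0, 0, -0.18], "fingers": 0.3},
  {"dp": [0, 0, 0], "dr": [0, 0, -0.18], "fingers": 0.3},
  {"dp": [0, 0, 0], "dr": [0, 0, -0.18], "fingers": 0.3},
  {"dp": [0, 0, 0], "dr": [0, 0, -0.18], "fingers": 0.3},
  {"dp": [0, 0, 0], "dr": [0, 0, -0.18], "fingers": 0.3},
])

```text
time_s: 17.9
tool_pos: [0.4708, -0.1066, 0.2196]
tool_rot: [-179.8, 0.0, 89.2]
force: [-0.2, -0.6, 0.0]
grip_width: 0.061
grasp_force: 0.0
```

```bash
python3 - <<'E'
from h import *
o=env.get_obs();print(o['tool_pos'],o['tool_rot'],o['qpos'],o['time_s'])
E
```

```text
[ 0.47078112 -0.10661299  0.2196088 ] [-1.79823569e+02  2.06725747e-02  8.92377558e+01] [-39.89324008  -4.86466466  47.64058304 107.60143976   3.74768649
  75.88264532   5.9558797 ] 17.9
```

```bash
python3 - <<'E'
from h import *
import pickle
m=pickle.load(open("w6.pkl","rb"));mt=env.camera_model("top")
print(plane(m,[[318.2,28.7]],.148,True),plane(mt,[[319.3,161.2]],.148),tri([(m,[318.2,28.7],1),(mt,[319.3,161.2],0)]))
g=cv2.cvtColor(cv2.imread("pics/top0.png"),cv2.COLOR_BGR2GRAY)
for r in range(150,178): print(r,''.join("%4d"%v for v in g[r,306:334]))
E
```

```text
[[ 0.61206791 -0.14117038  0.148     ]] [[ 0.60800815 -0.14276005  0.148     ]] (array([ 0.60607402, -0.14145655,  0.16533126]), [np.float64(0.0018006935877264714), np.float64(0.0018006935877263642)])
150  163 121 120 112  80  80  78  78  73  88 106 118 121 120 120 124 124 123 123 125 124 125 122 109  90  68  65  66
151  160 120 129 126  96  98  87  81  82  96 109 121 121 121 122 124 123 123 123 123 124 124 119 104  83  67  64  66
152  144 120 136 146 100  92  91  87  88 100 114 121 121 120 122 122 123 124 124 126 127 126 115 100  75  65  65  66
153  121 119 134 147 101  82  82  76  82 105 116 121 120 122 122 122 124 123 125 125 126 124 113  94  72  64  65  65
154  114 118 127 159 138  97  85  81  87 106 112 121 113 114 117 120 121 114 124 126 126 122 110  88  68  66  64  67
155  115 124 139 153 131  93  83  79 105 118 111  96  94  95  97 108 127 131 127 126 124 119 102  87  77  75  71  86
156  121 134 157 151 109  89  82 100 132 106  96  88  88  86  87  93 103 121 139 132 125 114  98  87  96 103 100 112
157  116 135 161 144  84  67  77 102 115  92  87  86  89  90  90  88  93 106 138
[... 1676 characters left out ...]
72  164 149 112  95  95  97  98  97  97  90  82  76  69  67  67  72  82 119 164 171 168 165 169 168 169 170 169 156
173  164 146 102  95  97  97  98  98  96  96  96  95  93  93  93  92  96 128 170 170 166 167 170 168 169 169 170 159
174  162 146 101  94  95  98  96  96  95  99  97  98  97  98  99  97  98 129 170 170 166 165 167 168 168 167 170 155
175  162 151 105  97  96  97  96  97  99  96  98  98  98  99  96  96 100 131 167 168 168 169 170 167 168 168 163 140
176  164 163 140 101  97  98  97  98  98  96  98  99  99  96  95  98 126 163 170 168 167 169 168 167 169 168 158 127
177  165 166 150 100  95  98  98  96  97  98  99  96  97  99 105 125 162 171 169 167 168 167 169 169 169 169 159 121
```

```bash
python3 -c "
from h import *
plan(.6117,-.1416,.2,-167.5,10)"
```

```text
0 [-3.3, 14.1, 2.0] -0.1802
1 [-5.8, 13.3, 2.0] -0.1802
2 [-8.1, 12.1, 2.0] -0.1802
3 [-10.1, 10.4, 2.0] -0.1802
4 [-11.8, 8.4, 2.0] -0.1802
5 [-13.1, 6.2, 2.0] -0.1802
6 [-14.0, 3.7, 2.0] -0.1802
7 [-14.5, 1.1, 2.0] -0.1802
8 [-14.4, -1.5, 2.0] -0.1802
9 [-13.9, -4.0, 2.0] -0.1802
```

>>> step_arm([
  {"dp": [-3.5, 14, 2], "dr": [0, 0, -0.18], "fingers": 0.5},
  {"dp": [-6, 13.5, 2], "dr": [0, 0, -0.18], "fingers": 0.5},
  {"dp": [-8, 12, 2], "dr": [0, 0, -0.18], "fingers": 0.5},
  {"dp": [-10, 10.5, 2], "dr": [0, 0, -0.18], "fingers": 0.5},
  {"dp": [-12, 8.5, 2], "dr": [0, 0, -0.18], "fingers": 0.5},
])

```text
time_s: 18.52
tool_pos: [0.5418, -0.1248, 0.2094]
tool_rot: [-179.9, -0.1, 140.8]
force: [-0.2, 0.4, 1.0]
grip_width: 0.0434
grasp_force: 0.0
```

>>> step_arm([
  {"dp": [-13, 6, 2], "dr": [0, 0, -0.18], "fingers": 0.5},
  {"dp": [-14, 3.5, 2], "dr": [0, 0, -0.18], "fingers": 0.5},
  {"dp": [-14.5, 1, 2], "dr": [0, 0, -0.18], "fingers": 0.5},
  {"dp": [-14.5, -1.5, 2], "dr": [0, 0, -0.18], "fingers": 0.5},
  {"dp": [-14, -4, 2], "dr": [0, 0, -0.18], "fingers": 0.5},
])

```text
time_s: 19.15
tool_pos: [0.6117, -0.1434, 0.1991]
tool_rot: [180.0, -0.2, -167.7]
force: [0.7, 0.8, -0.0]
grip_width: 0.0431
grasp_force: 0.0
```

>>> step_arm([
  {"dp": [0, 0, 0], "dr": [0, 0, 0], "fingers": 0.5},
  {"dp": [0, 0, 0], "dr": [0, 0, 0], "fingers": 0.5},
  {"dp": [0, 0, 0], "dr": [0, 0, 0], "fingers": 0.5},
  {"dp": [0, 0, 0], "dr": [0, 0, 0], "fingers": 0.5},
  {"dp": [0, 0, 0], "dr": [0, 0, 0], "fingers": 0.5},
])

```text
time_s: 19.77
tool_pos: [0.6125, -0.143, 0.2017]
tool_rot: [180.0, 0.0, -168.0]
force: [-0.2, 0.3, 0.3]
grip_width: 0.0434
grasp_force: 0.0
```

```bash
python3 -c "
from h import *
o=env.get_obs();print(o['tool_pos'],o['tool_rot'],o['qpos'],o['force'],o['wrist_torque']);plan(.6117,-.1416,.127,o['tool_rot'][2],1)"
```

```text
[ 0.61254518 -0.14302392  0.2016764 ] [ 1.79988503e+02  2.74775254e-02 -1.67967682e+02] [-22.98286106  19.66318791  42.59132469  89.40361884 -13.58499096
  76.22015457 123.22096777] [-0.19648514  0.26634864  0.26347201] [-0.00822602  0.04325985  0.00193574]
0 [0.5, 1.6, 74.7] -0.0
```

>>> step_arm([
  {"dp": [0.5, 1.5, 15], "dr": [0, 0, 0], "fingers": 0.5},
  {"dp": [0, 0, 20], "dr": [0, 0, 0], "fingers": 0.5},
  {"dp": [0, 0, 12], "dr": [0, 0, 0], "fingers": 0.5},
  {"dp": [0, 0, 5], "dr": [0, 0, 0], "fingers": 0.5},
  {"dp": [0, 0, 3], "dr": [0, 0, 0], "fingers": 0.5},
])

```text
time_s: 20.4
tool_pos: [0.6118, -0.142, 0.1462]
tool_rot: [-180.0, -0.0, -168.0]
force: [0.8, 0.1, -0.1]
grip_width: 0.0433
grasp_force: 0.0
```

>>> step_arm([
  {"dp": [0, 0, 6], "dr": [0, 0, 0], "fingers": 0.5},
  {"dp": [0, 0, 7], "dr": [0, 0, 0], "fingers": 0.5},
  {"dp": [0, 0, 5], "dr": [0, 0, 0], "fingers": 0.5},
  {"dp": [0, 0, 1.5], "dr": [0, 0, 0], "fingers": 0.5},
  {"dp": [0, 0, 0], "dr": [0, 0, 0], "fingers": 0.5},
])

```text
time_s: 21.02
tool_pos: [0.6118, -0.1419, 0.1269]
tool_rot: [180.0, 0.0, -168.0]
force: [-0.8, 0.3, -0.2]
grip_width: 0.0435
grasp_force: 0.0
```

>>> step_arm([
  {"dp": [0, 0, 0], "dr": [0, 0, 0], "fingers": 0.6},
  {"dp": [0, 0, 0], "dr": [0, 0, 0], "fingers": 0.68},
  {"dp": [0, 0, 0], "dr": [0, 0, 0], "fingers": 0.75},
  {"dp": [0, 0, 0], "dr": [0, 0, 0], "fingers": 1},
  {"dp": [0, 0, 0], "dr": [0, 0, 0], "fingers": 1},
], squeeze=10)

```text
time_s: 21.65
tool_pos: [0.612, -0.1424, 0.1271]
tool_rot: [-180.0, 0.0, -168.0]
force: [0.6, -1.6, -0.0]
grip_width: 0.0235
grasp_force: 10.0
```

```bash
python3 -c "
from h import *
for i in range(1):
  o=env.get_obs();print(o['tool_pos'],o['tool_rot'],o['qpos'],o['force'],o['wrist_torque'],o['grip_width'])"
```

```text
[ 0.61197669 -0.14239002  0.12713093] [-1.79956913e+02  2.88423639e-02 -1.67973866e+02] [-22.037911    22.93588625  41.2872711   94.54553473 -16.01218182
  68.55085472 124.92926343] [ 0.59804556 -1.64553447 -0.01224141] [-0.32290998 -0.10541143  0.00995126] 0.02354223970341807
```

>>> step_arm([
  {"dp": [0, -0.6, 0], "dr": [0, 0, 0], "fingers": 1},
  {"dp": [0, 0, 0], "dr": [0, 0, 0], "fingers": 1},
  {"dp": [0, 0, 0], "dr": [0, 0, 0.04], "fingers": 1},
  {"dp": [0, 0, 0], "dr": [0, 0, 0.06], "fingers": 1},
  {"dp": [0, 0, 0], "dr": [0, 0, 0.1], "fingers": 1},
], squeeze=40)

```text
time_s: 22.28
tool_pos: [0.612, -0.1424, 0.1271]
tool_rot: [180.0, 0.0, -179.6]
force: [0.3, -0.4, 0.4]
grip_width: 0.0232
grasp_force: 40.0
```

```bash
cat > s.py <<'E'
from h import *
o=env.get_obs();print(o['time_s'],np.round(o['tool_pos'],4),np.round(o['tool_rot'],2),np.round(o['force'],1),np.round(o['wrist_torque'],3),o['grip_width'],o['qpos'][6].round(1),np.round(o['effort'][4:],3))
E
python3 s.py
```

```text
22.275 [ 0.612  -0.1424  0.1271] [ 1.7999e+02  2.0000e-02 -1.7964e+02] [ 0.3 -0.4  0.4] [-0.074 -0.042  0.164] 0.023157937898200028 114.1 [-0.072  0.164  0.733]
```

>>> step_arm([
  {"dp": [0, 0, 0], "dr": [0, 0, 0.1], "fingers": 1},
  {"dp": [0, 0, 0], "dr": [0, 0, 0.1], "fingers": 1},
  {"dp": [0, 0, 0], "dr": [0, 0, 0.1], "fingers": 1},
  {"dp": [0, 0, 0], "dr": [0, 0, 0.05], "fingers": 1},
  {"dp": [0, 0, 0], "dr": [0, 0, 0.05], "fingers": 1},
])

```text
time_s: 22.9
tool_pos: [0.612, -0.1424, 0.1271]
tool_rot: [180.0, 0.0, 157.5]
force: [-0.6, -1.0, 1.4]
grip_width: 0.023
grasp_force: 40.0
```

```bash
python3 s.py
```

```text
22.9 [ 0.612  -0.1424  0.1271] [1.8000e+02 1.0000e-02 1.5752e+02] [-0.6 -1.   1.4] [-0.11  -0.031  0.13 ] 0.02303525907032525 93.1 [-0.148  0.198  0.242]
```

>>> step_arm([
  {"dp": [0, 0, 0], "dr": [0, 0, 0.1], "fingers": 1},
  {"dp": [0, 0, 0], "dr": [0, 0, 0.1], "fingers": 1},
  {"dp": [0, 0, 0], "dr": [0, 0, 0.1], "fingers": 1},
  {"dp": [0, 0, 0], "dr": [0, 0, 0.1], "fingers": 1},
  {"dp": [0, 0, 0], "dr": [0, 0, 0.1], "fingers": 1},
])

```text
time_s: 23.52
tool_pos: [0.6121, -0.1424, 0.1271]
tool_rot: [180.0, 0.0, 128.8]
force: [-0.0, -0.5, 1.0]
grip_width: 0.0227
grasp_force: 40.0
```

```bash
python3 s.py
```

```text
23.525 [ 0.6121 -0.1424  0.1271] [1.7999e+02 2.0000e-02 1.2877e+02] [-0.  -0.5  1. ] [-0.207 -0.037  0.157] 0.022706509758862792 66.9 [-0.13   0.237  0.616]
```

>>> step_arm([
  {"dp": [0, 0, 0], "dr": [0, 0, 0.05], "fingers": 1},
  {"dp": [0, 0, 0], "dr": [0, 0, 0.05], "fingers": 1},
  {"dp": [0, 0, 0], "dr": [0, 0, 0.05], "fingers": 1},
  {"dp": [0, 0, 0], "dr": [0, 0, 0.05], "fingers": 1},
  {"dp": [0, 0, 0], "dr": [0, 0, 0.05], "fingers": 1},
])

```text
time_s: 24.15
tool_pos: [0.6121, -0.1424, 0.1271]
tool_rot: [180.0, 0.0, 114.5]
force: [0.2, -0.6, 1.6]
grip_width: 0.023
grasp_force: 40.0
```

```bash
python3 s.py
```

```text
24.15 [ 0.6121 -0.1424  0.1271] [1.7999e+02 1.0000e-02 1.1454e+02] [ 0.2 -0.6  1.6] [-0.211 -0.092  0.151] 0.02302118899706142 54.1 [-0.197  0.254  0.235]
```

>>> step_arm([
  {"dp": [0, 0, 0], "dr": [0, 0, 0.05], "fingers": 1},
  {"dp": [0, 0, 0], "dr": [0, 0, 0.05], "fingers": 1},
  {"dp": [0, 0, 0], "dr": [0, 0, 0.05], "fingers": 1},
  {"dp": [0, 0, 0], "dr": [0, 0, 0.05], "fingers": 1},
  {"dp": [0, 0, 0], "dr": [0, 0, 0.05], "fingers": 1},
])

```text
time_s: 24.78
tool_pos: [0.6121, -0.1424, 0.1271]
tool_rot: [180.0, 0.0, 100.2]
force: [-0.0, -0.2, 1.1]
grip_width: 0.023
grasp_force: 40.0
```

```bash
python3 s.py
```

```text
24.775 [ 0.6121 -0.1424  0.1271] [1.7998e+02 1.0000e-02 1.0022e+02] [-0.  -0.2  1.1] [-0.243  0.013  0.16 ] 0.023006663970448822 41.4 [-0.219  0.264  0.232]
```

>>> step_arm([
  {"dp": [0, 0, 0], "dr": [0, 0, 0.05], "fingers": 1},
  {"dp": [0, 0, 0], "dr": [0, 0, 0.05], "fingers": 1},
  {"dp": [0, 0, 0], "dr": [0, 0, 0.05], "fingers": 1},
  {"dp": [0, 0, 0], "dr": [0, 0, 0.05], "fingers": 1},
  {"dp": [0, 0, 0], "dr": [0, 0, 0.05], "fingers": 1},
])

```text
time_s: 25.4
tool_pos: [0.6121, -0.1424, 0.1271]
tool_rot: [180.0, 0.0, 85.9]
force: [0.2, 0.2, 1.4]
grip_width: 0.0232
grasp_force: 40.0
```

```bash
python3 s.py
```

```text
25.4 [ 0.6121 -0.1424  0.1271] [1.7998e+02 1.0000e-02 8.5900e+01] [0.2 0.2 1.4] [-0.238 -0.033  0.121] 0.02315079600242396 28.7 [-0.243  0.267  0.23 ]
```

>>> step_arm([
  {"dp": [0, 0, 0], "dr": [0, 0, 0.05], "fingers": 1},
  {"dp": [0, 0, 0], "dr": [0, 0, 0.05], "fingers": 1},
  {"dp": [0, 0, 0], "dr": [0, 0, 0.05], "fingers": 1},
  {"dp": [0, 0, 0], "dr": [0, 0, 0.05], "fingers": 1},
  {"dp": [0, 0, 0], "dr": [0, 0, 0.05], "fingers": 1},
])

```text
time_s: 26.02
tool_pos: [0.6121, -0.1424, 0.1271]
tool_rot: [180.0, 0.0, 71.6]
force: [0.4, -0.7, 1.3]
grip_width: 0.0229
grasp_force: 40.0
```

```bash
python3 s.py
```

```text
26.025 [ 0.6121 -0.1424  0.1271] [1.7998e+02 1.0000e-02 7.1580e+01] [ 0.4 -0.7  1.3] [-0.362 -0.029  0.122] 0.022889733226698447 15.8 [-0.286  0.269  0.243]
```

>>> step_arm([
  {"dp": [0, 0, 0], "dr": [0, 0, 0.05], "fingers": 1},
  {"dp": [0, 0, 0], "dr": [0, 0, 0.05], "fingers": 1},
  {"dp": [0, 0, 0], "dr": [0, 0, 0.05], "fingers": 1},
  {"dp": [0, 0, 0], "dr": [0, 0, 0.05], "fingers": 1},
  {"dp": [0, 0, 0], "dr": [0, 0, 0.05], "fingers": 1},
])

```text
time_s: 26.65
tool_pos: [0.6121, -0.1425, 0.1271]
tool_rot: [180.0, 0.0, 57.3]
force: [-0.9, -1.3, 1.2]
grip_width: 0.0228
grasp_force: 40.0
```

```bash
python3 s.py
```

```text
26.65 [ 0.6121 -0.1425  0.1271] [179.97   0.    57.25] [-0.9 -1.3  1.2] [-0.337  0.087  0.15 ] 0.022806969261840355 2.5 [-0.328  0.266  0.256]
```

>>> step_arm([
  {"dp": [0, 0, 0], "dr": [0, 0, 0.05], "fingers": 1},
  {"dp": [0, 0, 0], "dr": [0, 0, 0.05], "fingers": 1},
  {"dp": [0, 0, 0], "dr": [0, 0, 0.05], "fingers": 1},
  {"dp": [0, 0, 0], "dr": [0, 0, 0.05], "fingers": 1},
  {"dp": [0, 0, 0], "dr": [0, 0, 0.05], "fingers": 1},
])

```text
time_s: 27.28
tool_pos: [0.6121, -0.1425, 0.1271]
tool_rot: [180.0, 0.0, 42.9]
force: [0.9, -1.3, 2.3]
grip_width: 0.0229
grasp_force: 40.0
```

```bash
python3 s.py
```

```text
27.275 [ 0.6121 -0.1425  0.1271] [179.97   0.    42.93] [ 0.9 -1.3  2.3] [-0.324  0.057  0.13 ] 0.02292076869494557 -11.2 [-0.363  0.256  0.265]
```

>>> step_arm([
  {"dp": [0, 0, 0], "dr": [0, 0, 0.05], "fingers": 1},
  {"dp": [0, 0, 0], "dr": [0, 0, 0.05], "fingers": 1},
  {"dp": [0, 0, 0], "dr": [0, 0, 0.05], "fingers": 1},
  {"dp": [0, 0, 0], "dr": [0, 0, 0.05], "fingers": 1},
  {"dp": [0, 0, 0], "dr": [0, 0, 0.05], "fingers": 1},
])

```text
time_s: 27.9
tool_pos: [0.6121, -0.1425, 0.1271]
tool_rot: [180.0, -0.0, 28.6]
force: [-0.1, -0.9, 1.4]
grip_width: 0.0229
grasp_force: 40.0
```

```bash
python3 s.py
```

```text
27.9 [ 0.6121 -0.1425  0.1271] [ 1.7997e+02 -1.0000e-02  2.8600e+01] [-0.1 -0.9  1.4] [-0.305  0.151  0.11 ] 0.02289674930650352 -25.1 [-0.389  0.238  0.27 ]
```

>>> step_arm([
  {"dp": [0, 0, 0], "dr": [0, 0, 0.05], "fingers": 1},
  {"dp": [0, 0, 0], "dr": [0, 0, 0.05], "fingers": 1},
  {"dp": [0, 0, 0], "dr": [0, 0, 0.05], "fingers": 1},
  {"dp": [0, 0, 0], "dr": [0, 0, 0.05], "fingers": 1},
  {"dp": [0, 0, 0], "dr": [0, 0, 0.05], "fingers": 1},
])

```text
time_s: 28.52
tool_pos: [0.612, -0.1426, 0.1271]
tool_rot: [180.0, -0.0, 14.3]
force: [0.0, -0.6, 1.3]
grip_width: 0.0229
grasp_force: 40.0
```

```bash
python3 s.py
```

```text
28.525 [ 0.612  -0.1426  0.1271] [ 1.7997e+02 -1.0000e-02  1.4270e+01] [ 0.  -0.6  1.3] [-0.299  0.151  0.108] 0.022883182379187475 -39.2 [-0.407  0.212  0.273]
```

>>> step_arm([
  {"dp": [0, 0, 0], "dr": [0, 0, 0.05], "fingers": 1},
  {"dp": [0, 0, 0], "dr": [0, 0, 0.05], "fingers": 1},
  {"dp": [0, 0, 0], "dr": [0, 0, 0.05], "fingers": 1},
  {"dp": [0, 0, 0], "dr": [0, 0, 0.05], "fingers": 1},
  {"dp": [0, 0, 0], "dr": [0, 0, 0.05], "fingers": 1},
])

```text
time_s: 29.15
tool_pos: [0.612, -0.1426, 0.1271]
tool_rot: [180.0, -0.0, -0.0]
force: [0.3, -1.5, 2.1]
grip_width: 0.0229
grasp_force: 40.0
```

```bash
python3 s.py
```

```text
29.15 [ 0.612  -0.1426  0.1271] [ 1.7998e+02 -1.0000e-02 -5.0000e-02] [ 0.3 -1.5  2.1] [-0.311  0.155  0.113] 0.022871291996558143 -53.3 [-0.416  0.182  0.275]
```

>>> step_arm([
  {"dp": [0, 0, 0], "dr": [0, 0, 0.05], "fingers": 1},
  {"dp": [0, 0, 0], "dr": [0, 0, 0.05], "fingers": 1},
  {"dp": [0, 0, 0], "dr": [0, 0, 0.05], "fingers": 1},
  {"dp": [0, 0, 0], "dr": [0, 0, 0.05], "fingers": 1},
  {"dp": [0, 0, 0], "dr": [0, 0, 0.05], "fingers": 1},
])

```text
time_s: 29.78
tool_pos: [0.612, -0.1425, 0.1271]
tool_rot: [180.0, -0.0, -14.4]
force: [-0.1, -1.6, 1.7]
grip_width: 0.0231
grasp_force: 40.0
```

```bash
python3 s.py
```

```text
29.775 [ 0.612  -0.1425  0.1271] [ 1.7998e+02 -2.0000e-02 -1.4350e+01] [-0.1 -1.6  1.7] [-0.305  0.225  0.246] 0.023075393669804163 -67.5 [-0.454  0.151  0.189]
```

>>> step_arm([
  {"dp": [0, 0, 0], "dr": [0, 0, 0.05], "fingers": 1},
  {"dp": [0, 0, 0], "dr": [0, 0, 0.05], "fingers": 1},
  {"dp": [0, 0, 0], "dr": [0, 0, 0], "fingers": 1},
  {"dp": [0, 0, 0], "dr": [0, 0, 0], "fingers": 1},
  {"dp": [0, 0, 0], "dr": [0, 0, 0], "fingers": 1},
])

```text
time_s: 30.4
tool_pos: [0.612, -0.1425, 0.1271]
tool_rot: [-180.0, -0.0, -19.9]
force: [0.5, -0.6, 3.1]
grip_width: 0.0229
grasp_force: 40.0
```

```bash
python3 s.py
```

```text
30.4 [ 0.612  -0.1425  0.1271] [-1.800e+02 -2.000e-02 -1.994e+01] [ 0.5 -0.6  3.1] [-0.345  0.201  0.142] 0.022945199201327822 -73.0 [-0.417  0.135 -0.107]
```

>>> step_arm([
  {"dp": [0, 0, 0], "dr": [0, 0, 0], "fingers": 1},
  {"dp": [0, 0, 0], "dr": [0, 0, 0.02], "fingers": 1},
  {"dp": [0, 0, 0], "dr": [0, 0, 0.02], "fingers": 1},
  {"dp": [0, 0, 0], "dr": [0, 0, 0.02], "fingers": 1},
  {"dp": [0, 0, 0], "dr": [0, 0, 0.02], "fingers": 1},
])

```text
time_s: 31.02
tool_pos: [0.612, -0.1425, 0.1271]
tool_rot: [-180.0, -0.0, -24.6]
force: [-0.9, -1.1, 3.9]
grip_width: 0.0234
grasp_force: 40.0
```

```bash
python3 s.py; python3 s.py
```

```text
31.025 [ 0.612  -0.1425  0.1271] [-1.800e+02 -2.000e-02 -2.461e+01] [-0.9 -1.1  3.9] [-0.284  0.248  0.233] 0.0234290807993696 -77.7 [-0.498  0.141 -0.072]
31.025 [ 0.612  -0.1425  0.1271] [-1.800e+02 -2.000e-02 -2.461e+01] [-0.9 -1.1  3.9] [-0.284  0.248  0.233] 0.0234290807993696 -77.7 [-0.498  0.141 -0.072]
```

>>> step_arm([
  {"dp": [0, 0, 0], "dr": [0, 0, 0], "fingers": 1},
  {"dp": [0, 0, 0], "dr": [0, 0, 0], "fingers": 0.65},
  {"dp": [0, 0, 0], "dr": [0, 0, 0], "fingers": 0.55},
  {"dp": [0, 0, 0], "dr": [0, 0, 0], "fingers": 0.5},
  {"dp": [0, 0, 0], "dr": [0, 0, 0], "fingers": 0.5},
], squeeze=10)

```text
time_s: 31.65
tool_pos: [0.6118, -0.1423, 0.1268]
tool_rot: [-180.0, 0.0, -24.5]
force: [0.4, -0.0, -0.1]
grip_width: 0.0427
grasp_force: 0.0
```

>>> step_arm([
  {"dp": [0, 0, -5], "dr": [0, 0, 0], "fingers": 0.5},
  {"dp": [0, 0, -15], "dr": [0, 0, 0], "fingers": 0.5},
  {"dp": [0, 0, -25], "dr": [0, 0, 0], "fingers": 0.5},
  {"dp": [0, 0, -30], "dr": [0, 0, 0], "fingers": 0.5},
  {"dp": [-20, 0, -20], "dr": [0, 0, 0], "fingers": 0.5},
])

```text
time_s: 32.28
tool_pos: [0.5949, -0.1356, 0.2255]
tool_rot: [180.0, -0.2, -24.6]
force: [0.2, -0.2, 0.4]
grip_width: 0.0433
grasp_force: 0.0
```

>>> step_arm([
  {"dp": [-45, 0, 0], "dr": [0, 0, 0], "fingers": 0.5},
  {"dp": [-45, 0, 0], "dr": [0, 0, 0], "fingers": 0.5},
  {"dp": [-25, 0, 0], "dr": [0, 0, 0], "fingers": 0.5},
  {"dp": [0, 0, 0], "dr": [0, 0, 0], "fingers": 0.5},
  {"dp": [0, 0, 0], "dr": [0, 0, 0], "fingers": 0.5},
])

```text
time_s: 32.9
tool_pos: [0.4902, -0.0868, 0.2231]
tool_rot: [-179.9, -0.1, -24.6]
force: [1.3, -0.6, 0.8]
grip_width: 0.0436
grasp_force: 0.0
```

```bash
python3 s.py; python3 - <<'E'
from h import *
m,im=snap("wrist","pics/w7.png")
h=cv2.cvtColor(im,cv2.COLOR_BGR2HSV);k=cv2.inRange(h,(3,80,110),(18,255,255));k[230:]=0
o=np.array([611.7,-141.8]);d=np.array([np.cos(np.radians(-14.4)),np.sin(np.radians(-14.4))]);n=np.array([-d[1],d[0]])
for c in blobs(cv2.morphologyEx(k,cv2.MORPH_CLOSE,np.ones((5,5))),200):
    P=plane(m,c[:,0],.047,True)[:,:2]*1000;x=(P-o)@d;y=(P-o)@n
    if abs(y.mean())<40 and -150<x.mean()<0:
        print("near end",x.min())
        for a,b in((-105,-90),(-90,-75),(-75,-60)):
            s=(x>a)&(x<b)
            if s.any(): print(a,y[s].min(),y[s].max(),(y[s].min()+y[s].max())/2)
E
```

```text
32.9 [ 0.4902 -0.0868  0.2231] [-1.7989e+02 -1.0000e-01 -2.4560e+01] [ 1.3 -0.6  0.8] [-0.014  0.178 -0.003] 0.043591448253071 -111.7 [ 0.045 -0.035 -0.009]
near end -108.31310238073208
-105 -21.42303139873822 22.728083798428294 0.6525261998450365
-90 -21.57405210304908 22.71191131581275 0.5689296063818343
-75 -21.410331498072846 22.603802114467033 0.5967353081970934
```

Block is centred and square, near end at about -108 to -110 mm as expected. Handing in.

```bash
python3 -c "
from cell import env
print(env.sign_off())"
```

```text
the job is handed in; nothing more can be done
None
```

The job is handed in, with no verdict returned: the block lies copper up against the back stop, about 0.6 mm off centre and square, clamped at an estimated 18–22 N (inferred from cap torque, not measured), with the robot clear.

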